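Park a hot pot lid on the sprung lid stand with the lid lifter

TASK

The lid on the pot is hot: take the red-handled lid lifter from its holder, hook it under the lid's loop handle and lift the lid off level, then set it down gently, flat inside the rim of the blue sprung lid stand, letting the spring take its weight without pushing it down, and unhook. Stand the lifter back upright in its holder; touch the lid with nothing but the lifter, never press hard on it or drop it, keep it from tipping or lurching, and leave the other things on the table alone.

Things in the scene. Friction and masses are not known exactly. Their poses are not given: they have to be found in the camera images.
- lid_loop (a point): Middle of the bar of the hot lid's steel loop handle, on the lid's vertical axis; y along the bar, x level across it, z up. The bar is 7 mm thick and level, its legs 64 mm apart (centres). Under it 22 mm are clear down to the lid's flat top, 25.5 mm below this point.
- lid: Round steel lid, 0.24 to 0.44 kg (unknown), axes as the loop's; origin at the centre of its lowest face, 38.5 mm below the bar's middle. A flat disc 176 mm across and 5 mm thick, under it a plug 152 mm across and 8 mm deep that sits in the pot with 3 mm play all round; the disc lies on the pot's rim.
- pot: Aluminium pot held on a fixed, sprung round hot plate (black, 200 mm across); origin on the table on the pot's axis. 164 mm across, its rim about 82 mm above the table, side handles reaching 112 mm out along its +y and -y at 64 mm height. Pressed from above, pot and lid sink together 1 mm per 1.2 N and stop hard after about 8 mm.
- stand_axis (a point): Point 12 mm above the table on the vertical axis of the fixed lid stand: a grey round base 184 mm across, over it a round blue platform on a spring. The lid's plug rests flat on the platform inside its rim (168 mm inner diameter, 6 mm high); the lid's disc passes over the rim.
- stand: The lid stand, origin on the table on its axis. Its platform moves only up and down; its level is not reported. Empty, its floor floats 43 to 93 mm above the table. Its spring gives 1 mm per 0.8 N (damped): it sinks 3 to 6 mm under the lid before it bears the lid alone, and stops hard some 16 mm below its empty level.
- lifter_grip (a point): Centre of the lid lifter's red grip, an upright block 48 (x) by 20 (y) by 60 mm (z), to be gripped across its 20 mm; x points where the hook's tip points, z up. The lifter (0.22 kg) stands loose on its foot in the holder. The foot's underside is 105 mm below this point.
- lifter_foot (a point): Underside of the lifter's foot, straight below the grip's centre, axes as the grip's. The steel foot plate is 6 mm thick, 26 mm wide, x from -26 to +20 mm; at its tip a lip (x 15 to 20) rises 9 mm above the plate. An 8 mm stem joins foot and grip at x -24 to -16. A bar can lie on the plate from x -16 to +15.
- holder_floor (a point): Middle of the inner floor of the lifter's fixed holder, 5 mm above the table: an open steel pocket 70 mm (its x) by 50 mm (its y) inside, its walls 60 mm high. The lifter stands in it upright, its x along the holder's x (either way round will do when put back).
Not all that is in view belongs to the job. What is shaped like the part that bears holder_floor but pink or purple is not meant. Leave any purple look-alike of the pot alone.

How it is judged:
On the way, in this order (a step that is already met when the one before it is completed fails the run):
1. the lid hangs on the lifter, lifted clear of the pot and level (height (world z) of lid_loop above 0.125 m and angle between lid_loop's own z axis and vertical below 0.2 rad and contact force between lid and lifter above 1.5 N and contact force between lid and pot below 0.1 N), for 0.3 s.
2. the lid rests flat inside the stand's rim with the lifter off it (horizontal distance between lid_loop and stand_axis below 0.0085 m and angle between lid_loop's own z axis and vertical below 0.035 rad and contact force between lid and stand above 1 N and contact force between lid and lifter below 0.2 N), for 0.3 s.
At the end, for the whole second after the job is handed in: The lid lies at rest, flat (within 0.035 rad) on the sprung stand, its axis within 8.5 mm of the stand's, the lifter off it; the lifter stands released and upright (within 0.15 rad) on the floor of its holder, its grip within 20 mm of the holder's axis (all of step 2 and linear speed of each of lid, lifter below 0.02 m/s and horizontal distance between lifter_grip and holder_floor below 0.02 m and height (world z) of lifter_grip below 0.12 m and angle between lifter_grip's own z axis and vertical below 0.15 rad); the robot touches nothing.
It fails at once if the robot itself touches the hot lid (contact force between any of the fingers, the arm and lid above 0.3 N).
It fails at once if the lid tips more than 0.3 rad, or swings or falls faster than 0.6 m/s (angle between lid_loop's own z axis and vertical above 0.3 rad or linear speed of lid above 0.6 m/s).
It fails at once if the lifter presses or wrenches the lid with more than 15 N (contact force between lifter and lid above 15 N).
It fails at once if the lid is dropped or pushed on the stand with more than 10 N (it weighs up to 4.3 N) (contact force between lid and stand above 10 N).
It fails at once if another thing on the table is shifted more than 30 mm (distance of any of spice_jar, squeeze_red, squeeze_yellow, tin, bowl, spoon, mug from where it was at the start of the episode above 0.03 m).
It also fails if it takes over 70 s, if anything falls off the work surface, if the arm or the gripper's body presses on something with over 40 N, if the wrist force passes 120 N, or if a joint passes its speed limit or range.

ROBOT

A 6-joint arm with a two-finger parallel gripper is mounted at the origin on the work surface. World frame = base frame: x ahead of the robot, y to its left, z up, the work surface at z = 0. Lengths are in m, angles in rad, forces in N, time in s.
With the tool pointing down it reaches from about 0.275 to 0.725 m from the base axis. Payload 15.9 kg.
Tool frame: the origin (TCP) lies on the centre line of the jaws, within the pads' length; the fingertips stand 17 mm ahead of it and the grasp point (between the pads) lies 2 mm behind it; x points along the fingers, y is the direction in which the jaws open and shut, and the axes are right-handed (so a half turn about x gives the same grasp; the last joint's range is limited). The gripper opens to 85 mm and grips with 20 to 120 N. Pads are 22 mm wide; open, the fingers measure 114 mm over their backs; the gripper's body (76 mm by 85 mm) begins 54 mm behind the grasp point. The pads swing forward as they close: fully open they stand 13 mm farther back than shut.
Start: joints at [-1.31, 0.213, -0.034, 1.323, 0, 1.571], TCP at [0.129, -0.483, 0.248] pointing down, gripper open.
Joint ranges: [-2.98, 2.98], [-0.74, 1.72], [-1.14, 1.35], [-2.1, 2.04], [-1.57, 1.44], [-3.14, 3.14]. Speed limits (rad/s): [1.89, 1.89, 2.39, 2.57, 3.14, 3.14].

INTERFACE

Orientations are given as a rotation vector (axis times angle).
In Python, from cell import ctrl, optics gives the robot as it stands.
- The arm moves only by the tool step_arm, never from a script. Its argument "targets" is a list of rows, each a list of 7 numbers: the shift along the world's x, y, z in units of 0.1 m (1.0 is 0.1 m), then the turn, a rotation vector about the world's x, y, z in units of pi/4 rad (1.0 is pi/4 rad), then the opening, from 0 (shut) to 1 (fully open). A call has 1 to 10 rows; each row shifts and turns the commanded pose from where the row before left it; what a row does not reach is not made up. A row lasts 1/8 s, in which the tool goes at most 62.5 mm and 10.7 degrees, less where a joint would pass 70% of its speed; a pose out of reach is approached as far as the arm can. A call with a number of a shift or a turn outside -1 to 1 is refused whole. A call with a gripper value outside its range is refused whole. The fingers move at their own pace and stop on an object; "squeeze" is the grip in N (left out, the last holds). Time passes only in rows, so rows that do not move let the fingers close. It gives the time, the measured TCP pose, the force and the opening at its end, in the units of the state.
- ctrl.sense(): the state, without advancing time (a new reading comes with each control period).
- optics.camera(name): name is "scene" or "top" or "wrist"; returns the picture (480x640x3 uint8, red, green, blue); there is no depth.
- optics.camera_params(name): a dict with "vertical_fov" (degrees; the focal length in pixels is half the picture's height over the tangent of half this angle, whatever the lens; pixels are square), "cx", "cy" (the principal point, pixels), "dist_coeffs" ([k1, k2, p1, p2, k3] as OpenCV has them; the pictures are not rectified), "view" (4x4, takes a point from world to camera coordinates). Camera axes: x right, y up, looking along -z (the intrinsics and any distortion apply to the point x, -y, -z); pixel columns grow to the right and rows downward; lengths in m; the calibration is good to about 2 mm. A picture is of the moment at which its call begins: read the wrist's pose just before it. camera_params takes no time and is no camera call; for the wrist camera it gives the pose at the moment of the call.
- ctrl.hand_in(): hands the job in, once; it reports no verdict.
The state is a dict: "time": time; "joint_pos": joint angles; "qd": joint speeds; "effort": joint torques, N m; "ee_pos": TCP position; "orientation": TCP orientation; "wrist_force": force on the tool from outside, world axes, zero at the start; "moment": the same for the moment, N m; "grip_width": finger opening in m.
Only numpy, scipy, OpenCV 4.12 (cv2) and the standard library are available. Lean on these libraries where they do the work, as an engineer would, in place of code of your own. Each camera call takes 0.05 s, during which the arm holds its last target.

## Working session

There is one attempt and no reset: what is moved stays moved. The work goes in short steps, Python scripts to look and compute and a tool call to move; the robot and the scene stay as the last step left them, time stands still between calls to the robot, and variables do not carry over. Pictures are saved under pics/ and viewed, and the job is handed in when it is done.

Besides the shell and the picture viewer there is one more tool, called after "Emit:" as name(argument=value, ...) on one line, values as JSON. step_arm: Moves the arm, as the interface text tells. Shifts and turns lie within -1 to 1; 1 stands for 0.1 m of shift or pi/4 rad of turn. Its arguments: {"type":"object","properties":{"targets":{"type":"array","items":{"type":"array","items":{"type":"number","minimum":-1,"maximum":1}}},"squeeze":{"type":"number"}},"required":["targets"]}

```bash
mkdir -p pics; ls; python3 - <<'E'
from cell import ctrl, optics
import cv2
s=ctrl.sense();print(s)
for n in ["scene","top","wrist"]:
    p=optics.camera_params(n);print(n,p)
    cv2.imwrite(f"pics/{n}0.png",optics.camera(n)[:,:,::-1])
E
```

```text
pics
{'time': 0.0, 'joint_pos': array([-1.30997949e+00,  2.13382207e-01, -3.50635790e-02,  1.32351556e+00,
       -1.05639660e-05,  1.57079148e+00]), 'qd': array([ 0.0010614 ,  0.00106515,  0.00088056, -0.00240598, -0.00052155,
        0.00039239]), 'effort': array([-1.64394245e-03, -6.86147547e+01,  4.87126958e+01,  1.74361642e-02,
       -2.09520240e-04, -8.17007304e-06]), 'ee_pos': array([ 0.12884644, -0.48277052,  0.24780137]), 'orientation': array([ 2.08260827,  0.27437903, -2.0829485 ]), 'wrist_force': array([ 0.01004025, -0.23953692,  1.18717145]), 'moment': array([ 0.01991184,  0.00520854, -0.04242101]), 'grip_width': 0.08522690732668427}
scene {'vertical_fov': 50.55029416750309, 'cx': 318.44105910164615, 'cy': 235.1014262126149, 'dist_coeffs': array([-0.12949525,  0.        ,  0.        ,  0.        ,  0.        ]), 'view': array([[ 0.06878601,  0.9975966 ,  0.00833757,  0.02909167],
       [-0.69464719,  0.04189524,  0.71812956,  0.23312177],
       [ 0.7160543 , -0.05518894,  0.69585948, -1.54073637],
       [ 0.        ,  0.        ,  0.        ,  1.        ]])}
top {'ver
[... 258 characters left out ...]
3, -0.02388246,  0.0534698 , -0.42705881],
       [-0.05274363,  0.03006601,  0.99815537, -1.24887059],
       [ 0.        ,  0.        ,  0.        ,  1.        ]])}
wrist {'vertical_fov': 58.404399033263346, 'cx': 323.45135925337695, 'cy': 241.69304274174655, 'dist_coeffs': array([-0.07967489,  0.        ,  0.        ,  0.        ,  0.        ]), 'view': array([[ 2.58681622e-01, -9.65962636e-01, -6.63303092e-05,
        -5.00773851e-01],
       [ 9.19444154e-01,  2.46245177e-01, -3.06570971e-01,
         4.10924537e-02],
       [ 2.96152437e-01,  7.92432891e-02,  9.51847801e-01,
        -3.78666400e-01],
       [ 0.00000000e+00,  0.00000000e+00,  0.00000000e+00,
         1.00000000e+00]])}
```

View pics/scene0.png

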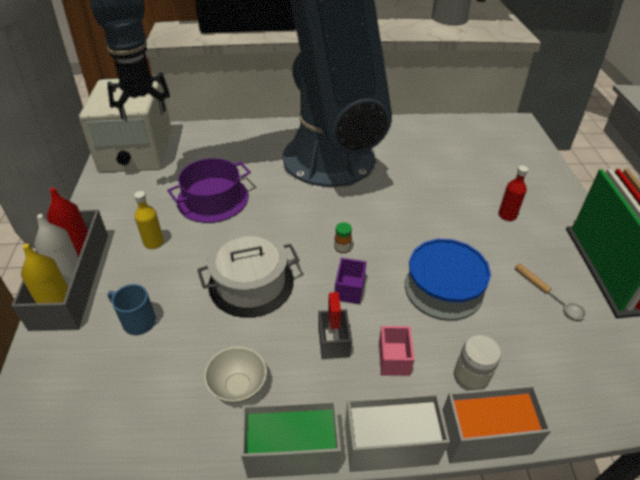

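View pics/top0.png

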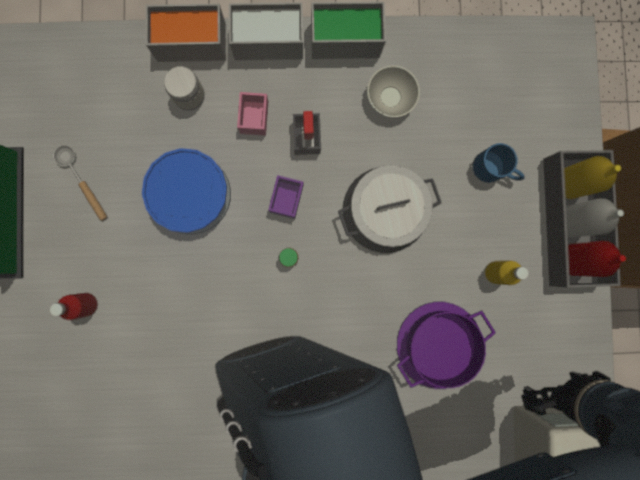

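View pics/wrist0.png

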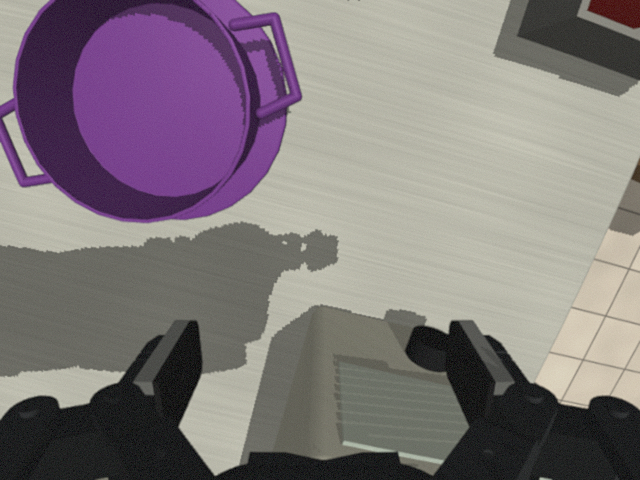

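Candidates for the holder: the dark grey pocket with the red grip at top (307,133), pink look-alike at (253,113) and purple one at (286,198). Candidates for the pot: the aluminium one at (390,207) and the purple one at (442,345). By the description I choose the grey pocket and the aluminium pot. The stand is the blue disc at (185,192). I'll check these in crops.

```bash
cat > h.py <<'E'
import numpy as np, cv2
from cell import ctrl, optics
def K(p):
    f=240/np.tan(np.radians(p["vertical_fov"])/2)
    return np.array([[f,0,p["cx"]],[0,f,p["cy"]],[0,0,1.]])
F=np.diag([1,-1,-1.])
def proj(p,P):
    P=np.atleast_2d(P).astype(float); V=np.array(p["view"]); R=F@V[:3,:3]; t=F@V[:3,3]
    return cv2.projectPoints(P,cv2.Rodrigues(R)[0],t,K(p),np.array(p["dist_coeffs"]))[0][:,0]
def ray(p,uv):
    V=np.array(p["view"]); R=F@V[:3,:3]; t=F@V[:3,3]
    n=cv2.undistortPoints(np.array(uv,float).reshape(-1,1,2),K(p),np.array(p["dist_coeffs"]))[:,0]
    d=np.c_[n,np.ones(len(n))]@R
    return -R.T@t, d/np.linalg.norm(d,axis=1)[:,None]
def onz(p,uv,z):
    c,d=ray(p,uv); return c+d*((z-c[2])/d[:,2])[:,None]
def crop(img,x0,y0,w,h,s,name):
    c=cv2.resize(img[y0:y0+h,x0:x0+w],None,fx=s,fy=s,interpolation=cv2.INTER_CUBIC)
    cv2.imwrite("pics/"+name,c if c.shape[2]==3 else c)
E
python3 - <<'E'
import cv2
from h import crop
t=cv2.imread("pics/top0.png");s=cv2.imread("pics/scene0.png")
crop(t,270,90,80,80,7,"c1.png");crop(s,290,270,90,100,6,"c2.png");crop(t,325,150,130,110,6,"c3.png");crop(t,130,140,110,110,5,"c4.png")
crop(s,190,220,120,100,6,"c5.png")
E
```

```text
(no output)
```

View pics/c1.png

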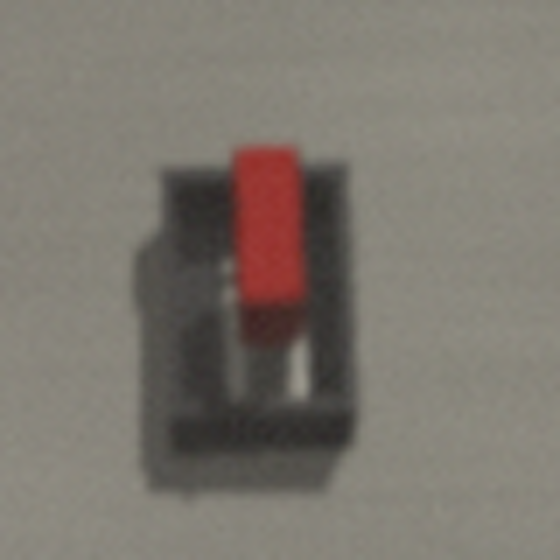

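View pics/c2.png

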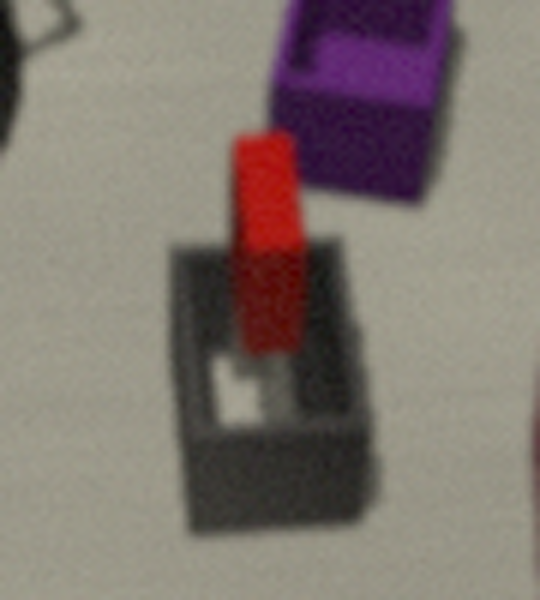

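View pics/c3.png

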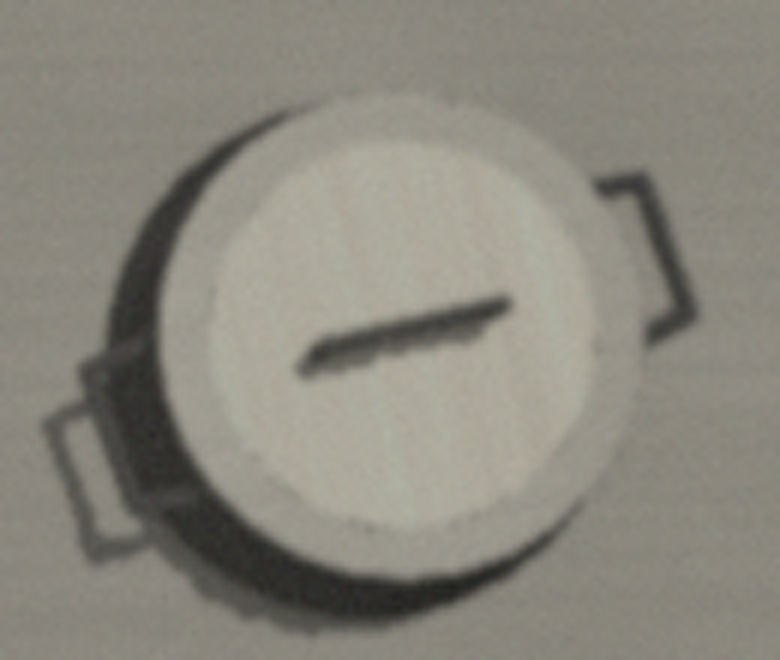

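View pics/c4.png

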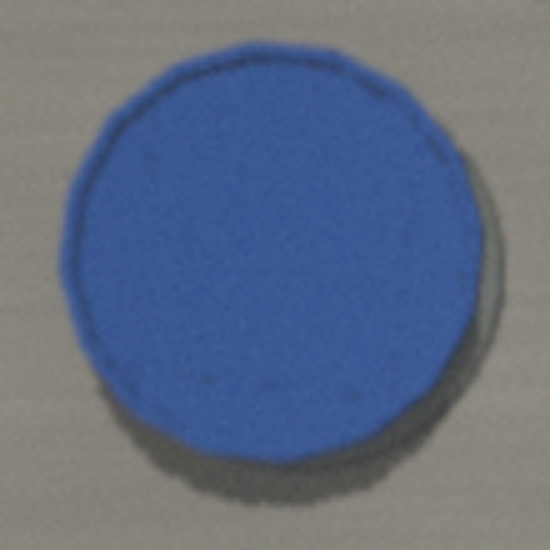

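View pics/c5.png

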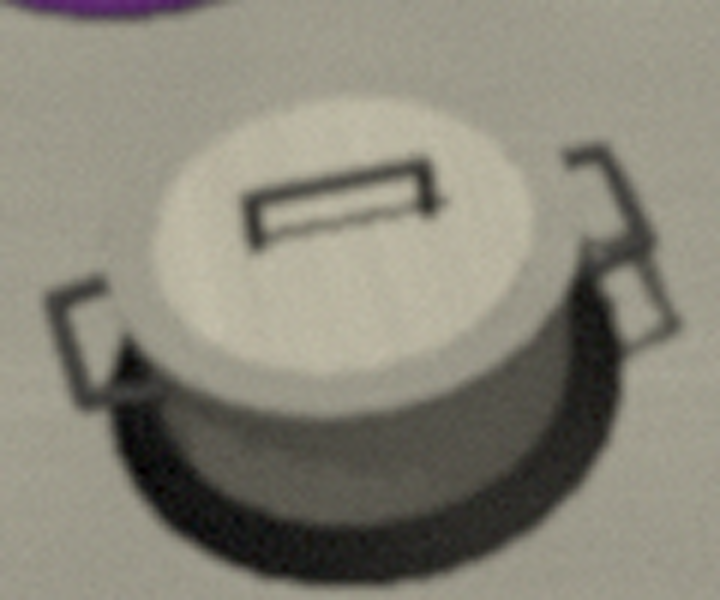

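```bash
python3 - <<'E'
from h import *
np.set_printoptions(precision=4,suppress=True)
pt=optics.camera_params("top");ps=optics.camera_params("scene")
for n,p in (("top",pt),("scene",ps)):
    V=np.array(p["view"]);print(n,-V[:3,:3].T@V[:3,3])
T=lambda l,x0,y0,s:[(x0+u/s,y0+v/s) for u,v in l]
# grip top corners (top image), z .14
g=onz(pt,T([(233,150),(297,148),(305,298),(243,303)],270,90,7),.14);print("grip top",g,g.mean(0))
g=onz(ps,T([(234,136),(290,130),(303,245),(240,250)],290,270,6),.14);print("scene grip",g,g.mean(0))
h=onz(pt,T([(160,165),(347,163),(353,408),(170,412)],270,90,7),.0625);print("holder",h,h.mean(0))
b=onz(pt,T([(315,352),(508,303)],325,150,6),.1155);print("bar",b,b.mean(0),np.degrees(np.arctan2(*(b[1]-b[0])[[1,0]])))
b=onz(ps,T([(248,197),(430,163)],190,220,6),.1155);print("bar s",b,b.mean(0),np.degrees(np.arctan2(*(b[1]-b[0])[[1,0]])))
E
```

```text
top [ 0.3591 -0.0255  1.2709]
scene [ 1.2632 -0.1238  0.9045]
grip top [[ 0.6795 -0.037   0.14  ]
 [ 0.6798 -0.0559  0.14  ]
 [ 0.6347 -0.0571  0.14  ]
 [ 0.6336 -0.0388  0.14  ]] [ 0.6569 -0.0472  0.14  ]
scene grip [[ 0.6377 -0.0538  0.14  ]
 [ 0.6364 -0.0355  0.14  ]
 [ 0.6831 -0.0359  0.14  ]
 [ 0.6837 -0.0557  0.14  ]] [ 0.6602 -0.0452  0.14  ]
holder [[ 0.6971 -0.0146  0.0625]
 [ 0.6966 -0.0737  0.0625]
 [ 0.6182 -0.0735  0.0625]
 [ 0.6181 -0.016   0.0625]] [ 0.6575 -0.0444  0.0625]
bar [[ 0.4765 -0.1879  0.1155]
 [ 0.4923 -0.2565  0.1155]] [ 0.4844 -0.2222  0.1155] -77.04537029107567
bar s [[ 0.4948 -0.2526  0.1155]
 [ 0.4815 -0.1873  0.1155]] [ 0.4882 -0.2199  0.1155] 101.50467961165175
```

```bash
python3 - <<'E'
from h import *
np.set_printoptions(precision=4,suppress=True)
pt=optics.camera_params("top");ps=optics.camera_params("scene");pw=optics.camera_params("wrist")
s=ctrl.sense();R=cv2.Rodrigues(s["orientation"])[0];print(R, s["time"])
V=np.array(pw["view"]);c=-V[:3,:3].T@V[:3,3];print("cam in tool",R.T@(c-s["ee_pos"]), "look in tool",R.T@(-V[2,:3]),"up",R.T@V[1,:3])
T=lambda l,x0,y0,s:[(x0+u/s,y0+v/s) for u,v in l]
b=onz(pt,T([(315,352),(508,303)],325,150,6),.1155);print("bar",b.mean(0))
# two-view triangulation of bar centre and grip top
def tri(ut,us):
    A=[];bb=[]
    for p,u in((pt,ut),(ps,us)):
        c,d=ray(p,[u]);d=d[0];M=np.eye(3)-np.outer(d,d);A.append(M);bb.append(M@c)
    x=np.linalg.lstsq(np.vstack(A),np.hstack(bb),rcond=None)[0];return x
T1=lambda u,x0,y0,s:(x0+u[0]/s,y0+u[1]/s)
for a,b in(((315,352),(430,163)),((508,303),(248,197))):print("bar end?",tri(T1(a,325,150,6),T1(b,190,220,6)))
for a,b in(((508,303),(248,197)),):pass
for a,b in(((315,352),(248,197)),((508,303),(430,163))):print("bar end alt",tri(T1(a,325,150,6),T1(b,190,220,6)))
print("grip",tri(T1((270,225),270,90,7),T1((267,190),290,270,6)))
# stand: fit ellipse blue in both
for n,p in(("top",pt),("scene",ps)):
    im=cv2.imread(f"pics/{n}0.png");hsv=cv2.cvtColor(im,cv2.COLOR_BGR2HSV)
    m=cv2.inRange(hsv,(105,150,60),(125,255,255))
    ct=max(cv2.findContours(m,cv2.RETR_EXTERNAL,cv2.CHAIN_APPROX_NONE)[0],key=cv2.contourArea)
    np.save(f"blue_{n}.npy",ct[:,0])
    for z in(.05,.06,.07,.08,.09,.1):
        P=onz(p,ct[:,0].astype(float),z)[:,:2];(cx,cy),r=cv2.minEnclosingCircle(P.astype(np.float32))
        A=np.c_[2*P,np.ones(len(P))];q=np.linalg.lstsq(A,(P**2).sum(1),rcond=None)[0];print(n,z,q[:2],np.sqrt(q[2]+q[:2]@q[:2]))
E
```

```text
[[-0.0002  0.2579 -0.9662]
 [ 0.0008 -0.9662 -0.2579]
 [-1.     -0.0009  0.    ]] 0.15
cam in tool [-0.1251  0.0009 -0.0774] look in tool [0.9518 0.0012 0.3066] up [ 0.3066 -0.0005 -0.9518]
bar [ 0.4844 -0.2222  0.1155]
bar end? [ 0.477  -0.1881  0.111 ]
bar end? [ 0.4926 -0.2549  0.1136]
bar end alt [ 0.4797 -0.2232  0.0961]
bar end alt [ 0.4927 -0.2186  0.1364]
grip [ 0.6578 -0.0461  0.1367]
top 0.05 [0.5313 0.228 ] 0.08358098207959591
top 0.06 [0.5298 0.226 ] 0.0828964091783154
top 0.07 [0.5284 0.2239] 0.08221183627703095
top 0.08 [0.527  0.2218] 0.08152726337574791
top 0.09 [0.5256 0.2197] 0.08084269047446462
top 0.1 [0.5242 0.2176] 0.08015811757318035
scene 0.05 [0.5118 0.2349] 0.09315163876744571
scene 0.06 [0.5206 0.2307] 0.09206148521855877
scene 0.07 [0.5294 0.2265] 0.09097133166966977
scene 0.08 [0.5382 0.2223] 0.08988117812078295
scene 0.09 [0.547  0.2181] 0.08879102457189184
scene 0.1 [0.5558 0.2139] 0.08770087102300861
```

Emit:
step_arm(targets=[[0.2, 0.4, 0.4, 0, 0, 0, 1], [0.4, 0.45, 0.1, 0, 0, -0.033, 1], [0.4, 0.45, 0, 0, 0, -0.033, 1], [0.4, 0.45, 0, 0, 0, -0.033, 1], [0.4, 0.45, 0, 0, 0, -0.033, 1], [0.4, 0.45, 0, 0, 0, -0.033, 1], [0.4, 0.45, 0, 0, 0, -0.033, 1], [0.4, 0.45, 0, 0, 0, -0.033, 1], [0.4, 0.45, 0, 0, 0, -0.033, 1], [0.4, 0.45, 0, 0, 0, -0.033, 1]], squeeze=60)

```text
time: 1.4
ee_pos: [0.5099, -0.0362, 0.2982]
orientation: [2.208, 0.03, -2.208]
wrist_force: [0.7, -1.1, -0.5]
grip_width: 0.0853
```

```bash
python3 - <<'E'
from h import *
s=ctrl.sense();print(s["time"],s["joint_pos"],s["ee_pos"],cv2.Rodrigues(s["orientation"])[0])
E
```

```text
1.4 [-7.08229719e-02  2.34991225e-01  1.18969535e-01  1.45479045e+00
 -1.26532106e-04  3.04379847e+00] [ 0.50991086 -0.03621178  0.29820226] [[-2.47307468e-05  2.69679478e-02 -9.99636298e-01]
 [-1.25095667e-04 -9.99636291e-01 -2.69679445e-02]
 [-9.99999992e-01  1.24383232e-04  2.80953254e-05]]
```

Emit:
step_arm(targets=[[0.17, 0.1, -0.05, 0, 0, 0.218, 1], [0.17, 0.1, -0.05, 0, 0, 0.218, 1], [0.17, 0.1, -0.05, 0, 0, 0.218, 1], [0.17, 0.1, -0.05, 0, 0, 0.218, 1], [0.17, 0.1, -0.05, 0, 0, 0.218, 1], [0.17, 0.1, -0.05, 0, 0, 0.218, 1], [0.17, 0.1, -0.05, 0, 0, 0.218, 1], [0.17, 0.1, -0.05, 0, 0, 0.218, 1], [0.12, 0.06, -0.1, 0, 0, 0.218, 1], [0, 0, 0, 0, 0, 0, 1]])

```text
time: 2.65
ee_pos: [0.6568, 0.0482, 0.2469]
orientation: [1.21, 1.209, -1.213]
wrist_force: [0.7, -1.2, 0.6]
grip_width: 0.0854
```

```bash
python3 - <<'E'
from h import *
s=ctrl.sense();print(s["time"],s["joint_pos"],s["ee_pos"],cv2.Rodrigues(s["orientation"])[0])
p=optics.camera_params("wrist");im=optics.camera("wrist")[:,:,::-1]
import pickle;pickle.dump(p,open("w1.pkl","wb"));cv2.imwrite("pics/w1.png",im)
E
```

```text
2.65 [7.32824763e-02 5.70191594e-01 4.84821593e-01 1.48767535e+00
 8.83393204e-06 1.64679994e+00] [0.65681624 0.04822211 0.24686324] [[-2.24363376e-03  9.99993781e-01 -2.72095811e-03]
 [-1.55856293e-04 -2.72131461e-03 -9.99996285e-01]
 [-9.99997471e-01 -2.24320134e-03  1.61960957e-04]]
```

View pics/w1.png

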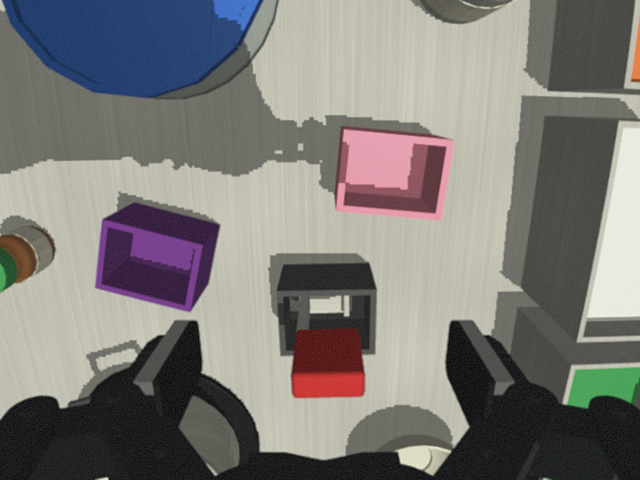

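```bash
python3 - <<'E'
from h import *
im=cv2.imread("pics/w1.png");crop(im,265,240,130,165,4,"w1c.png")
E
```

```text
(no output)
```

View pics/w1c.png

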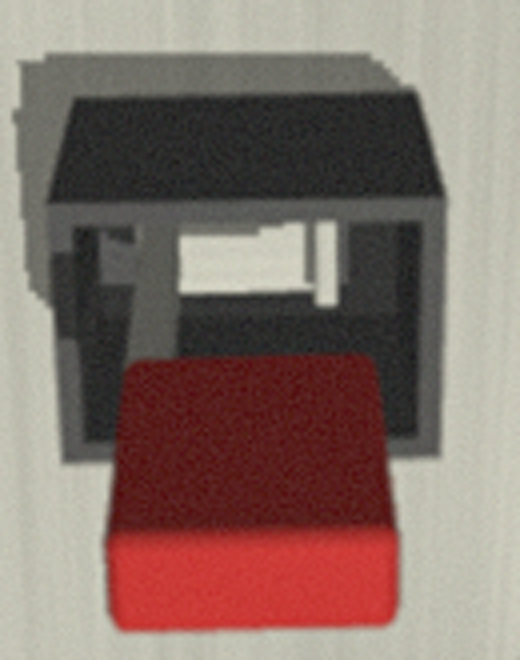

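The close crop confirms the choice: dark holder, stem at left (x −), bright lip at right, so the hook's tip points to world +x. The grip's top face spans crop (108..397, 537..630).

```bash
python3 - <<'E'
from h import *
import pickle
np.set_printoptions(precision=4,suppress=True)
p=pickle.load(open("w1.pkl","rb"))
T=lambda l:[(265+u/4,240+v/4) for u,v in l]
g=onz(p,T([(108,537),(397,537),(392,628),(118,630)]),.14);print(g,g.mean(0))
h=onz(p,T([(50,203),(445,200),(440,456),(63,462)]),.065);print(h,h.mean(0))
h=onz(p,T([(75,222),(420,220),(415,440),(83,442)]),.065);print(h,h.mean(0))
E
```

```text
[[ 0.6357 -0.038   0.14  ]
 [ 0.6816 -0.038   0.14  ]
 [ 0.6814 -0.0556  0.14  ]
 [ 0.6368 -0.0559  0.14  ]] [ 0.6589 -0.0469  0.14  ]
[[ 0.6196 -0.0138  0.065 ]
 [ 0.6968 -0.0132  0.065 ]
 [ 0.698  -0.0711  0.065 ]
 [ 0.6201 -0.0725  0.065 ]] [ 0.6586 -0.0427  0.065 ]
[[ 0.6244 -0.0179  0.065 ]
 [ 0.692  -0.0175  0.065 ]
 [ 0.6927 -0.0673  0.065 ]
 [ 0.6244 -0.0677  0.065 ]] [ 0.6584 -0.0426  0.065 ]
```

Emit:
step_arm(targets=[[0, -0.1, -0.05, 0, 0, 0.2225, 1], [0, -0.1, -0.05, 0, 0, 0.2225, 1], [0, -0.1, -0.05, 0, 0, 0.2225, 1], [0, -0.1, -0.05, 0, 0, 0.2225, 1], [0, -0.11, -0.05, 0, 0, 0.2225, 1], [0, -0.11, -0.05, 0, 0, 0.2225, 1], [0, -0.11, -0.05, 0, 0, 0.2225, 1], [0, -0.11, -0.05, 0, 0, 0.2225, 1], [0.02, -0.11, 0, 0, 0, 0.2225, 1], [0, 0, 0, 0, 0, 0, 1]])

```text
time: 3.95
ee_pos: [0.6586, -0.0479, 0.2089]
orientation: [0.004, 1.57, -0.005]
wrist_force: [-0.3, 0.0, 0.1]
grip_width: 0.085
```

```bash
python3 - <<'E'
from h import *
np.set_printoptions(precision=4,suppress=True)
s=ctrl.sense();print(s["time"],s["joint_pos"],s["ee_pos"],cv2.Rodrigues(s["orientation"])[0],s["wrist_force"])
p=optics.camera_params("wrist");im=optics.camera("wrist")[:,:,::-1]
import pickle;pickle.dump(p,open("w2.pkl","wb"));cv2.imwrite("pics/w2.png",im)
E
```

```text
3.95 [-0.0726  0.5684  0.3865  1.3884 -0.0001 -0.0669] [ 0.6586 -0.0479  0.2089] [[ 0.0005  0.0057  1.    ]
 [-0.0001  1.     -0.0057]
 [-1.     -0.0001  0.0005]] [-0.322   0.0336  0.1125]
```

View pics/w2.png

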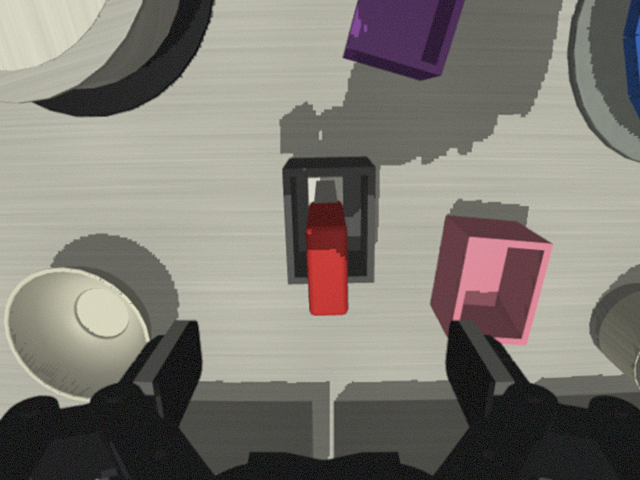

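```bash
python3 - <<'E'
from h import *
import pickle
np.set_printoptions(precision=4,suppress=True)
p=pickle.load(open("w2.pkl","rb"))
g=onz(p,[(307.5,252),(347,250),(348,314),(310,315)],.14);print(g,g.mean(0))
h=onz(p,[(284,170),(375,168),(374,282),(289,283)],.065);print(h,h.mean(0))
pt=optics.camera_params("top");print(onz(pt,[(366,92),(419,92)],.05))
E
```

```text
[[ 0.6469 -0.0568  0.14  ]
 [ 0.646  -0.0379  0.14  ]
 [ 0.6801 -0.0369  0.14  ]
 [ 0.6805 -0.0561  0.14  ]] [ 0.6634 -0.0469  0.14  ]
[[ 0.6186 -0.0738  0.065 ]
 [ 0.6176 -0.0168  0.065 ]
 [ 0.6949 -0.0151  0.065 ]
 [ 0.6953 -0.0729  0.065 ]] [ 0.6566 -0.0447  0.065 ]
[[ 0.7471 -0.1798  0.05  ]
 [ 0.7456 -0.2999  0.05  ]]
```

Emit:
step_arm(targets=[[0, 0.01, -0.3, 0, 0, 0, 1], [0, 0, -0.3, 0, 0, 0, 1], [0, 0, -0.25, 0, 0, 0, 1], [0, 0, -0.14, 0, 0, 0, 1], [0, 0, 0, 0, 0, 0, 0.6], [0, 0, 0, 0, 0, 0, 0.3], [0, 0, 0, 0, 0, 0, 0.0], [0, 0, 0, 0, 0, 0, 0.0], [0, 0, 0, 0, 0, 0, 0.0], [0, 0, 0, 0, 0, 0, 0.0]], squeeze=70)

```text
time: 5.25
ee_pos: [0.6595, -0.0462, 0.1102]
orientation: [0.0, 1.569, -0.001]
wrist_force: [0.6, -0.1, 5.9]
grip_width: 0.0193
```

```bash
python3 - <<'E'
from h import *
np.set_printoptions(precision=4,suppress=True)
s=ctrl.sense();print(s["time"],s["joint_pos"],s["ee_pos"],s["wrist_force"],s["grip_width"],cv2.Rodrigues(s["orientation"])[0])
E
```

```text
5.25 [-0.0699  0.5982  0.1863  1.1572 -0.     -0.0692] [ 0.6595 -0.0462  0.1102] [ 0.635  -0.107   5.9224] 0.019274202774827203 [[ 0.0017  0.0006  1.    ]
 [-0.0001  1.     -0.0006]
 [-1.     -0.0001  0.0017]]
```

Emit:
step_arm(targets=[[0, 0, 0.2, 0, 0, 0, 0], [0, 0, 0.4, 0, 0, 0, 0], [0, 0, 0.4, 0, 0, 0, 0], [-0.1, -0.05, 0.4, 0, 0, 0.04, 0], [-0.4, -0.2, 0.2, 0, 0, 0.04, 0], [-0.45, -0.25, 0.15, 0, 0, 0.04, 0], [-0.45, -0.25, 0.1, 0, 0, 0.04, 0], [-0.45, -0.25, 0.05, 0, 0, 0.04, 0], [-0.45, -0.25, 0, 0, 0, 0.04, 0], [-0.3, -0.19, 0, 0, 0, 0.051, 0]])

```text
time: 6.5
ee_pos: [0.397, -0.1907, 0.2997]
orientation: [-0.18, 1.563, 0.179]
wrist_force: [0.4, -0.8, -2.0]
grip_width: 0.019
```

Emit:
step_arm(targets=[[0, 0, 0, 0, 0, 0, 0], [0, 0, 0, 0, 0, 0, 0]])

```text
time: 6.75
ee_pos: [0.3992, -0.19, 0.2995]
orientation: [-0.179, 1.563, 0.178]
wrist_force: [0.4, -0.3, -2.0]
grip_width: 0.0193
```

```bash
python3 - <<'E'
from h import *
np.set_printoptions(precision=4,suppress=True)
s=ctrl.sense();print(s["time"],s["joint_pos"],s["ee_pos"],s["wrist_force"],s["grip_width"],cv2.Rodrigues(s["orientation"])[0])
p=optics.camera_params("wrist");im=optics.camera("wrist")[:,:,::-1]
import pickle;pickle.dump(p,open("w3.pkl","wb"));cv2.imwrite("pics/w3.png",im)
E
```

```text
6.75 [-0.4444  0.0896 -0.0519  1.4288  0.0002 -0.6718] [ 0.3992 -0.19    0.2995] [ 0.4031 -0.3287 -1.9557] 0.019283927279701362 [[ 0.0005 -0.2254  0.9743]
 [-0.      0.9743  0.2254]
 [-1.     -0.0001  0.0005]]
```

View pics/w3.png

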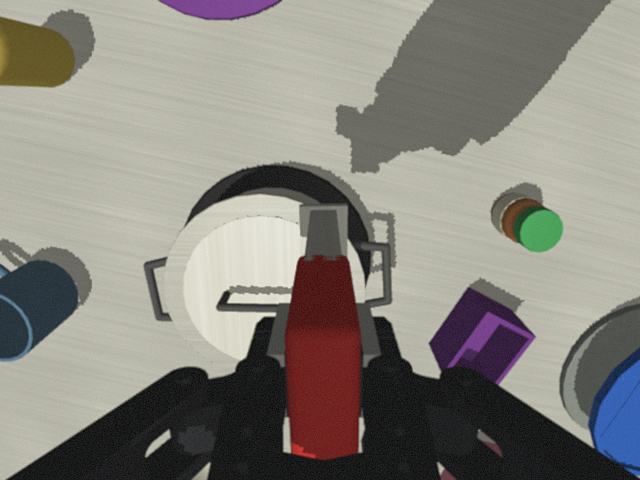

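```bash
python3 - <<'E'
from h import *
import pickle
np.set_printoptions(precision=4,suppress=True)
p=pickle.load(open("w3.pkl","rb"));s=ctrl.sense()
R=cv2.Rodrigues(s["orientation"])[0];ez=R[:,2];ey=R[:,1]
ez=ez/np.linalg.norm(ez)
g=s["ee_pos"]+np.array([0,0,-.1052])
for a,b,c in((-.026,.013,.006),(-.026,-.013,.006),(-.026,.013,.0),(-.026,-.013,.0)):print(a,b,proj(p,g+a*ez+b*ey+[0,0,c]))
print("bar end",onz(p,[(222,303)],.1125))
for e in(32,35.5):
  c,sn=np.cos(np.radians(13.1)),np.sin(np.radians(13.1))
  for sg in(1,-1):
    P=np.array([.485,-.2215,.1125])+sg*e/1000*np.array([-sn,c,0]);print(sg,e,P,proj(p,P))
im=optics.camera("scene")[:,:,::-1];cv2.imwrite("pics/s3.png",im);crop(im,170,150,150,160,5,"s3c.png")
im=cv2.imread("pics/w3.png");crop(im,140,180,260,180,3,"w3c.png")
E
```

```text
-0.026 0.013 [[349.9301 208.9741]]
-0.026 -0.013 [[301.4506 208.9516]]
-0.026 0.013 [[349.2981 206.4272]]
-0.026 -0.013 [[301.9958 206.4054]]
bar end [[ 0.4888 -0.2543  0.1125]]
1 32 [ 0.4777 -0.1903  0.1125] [[302.4084 307.4511]]
-1 32 [ 0.4923 -0.2527  0.1125] [[223.3133 307.1658]]
1 35.5 [ 0.477  -0.1869  0.1125] [[306.7568 307.4563]]
-1 35.5 [ 0.493  -0.2561  0.1125] [[219.0246 307.1398]]
```

View pics/s3c.png

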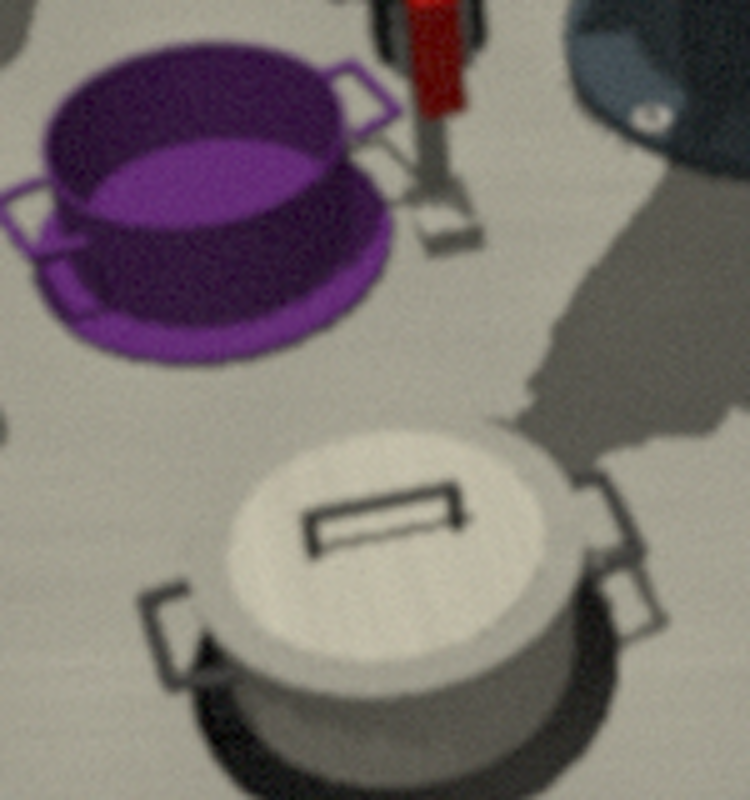

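View pics/w3c.png

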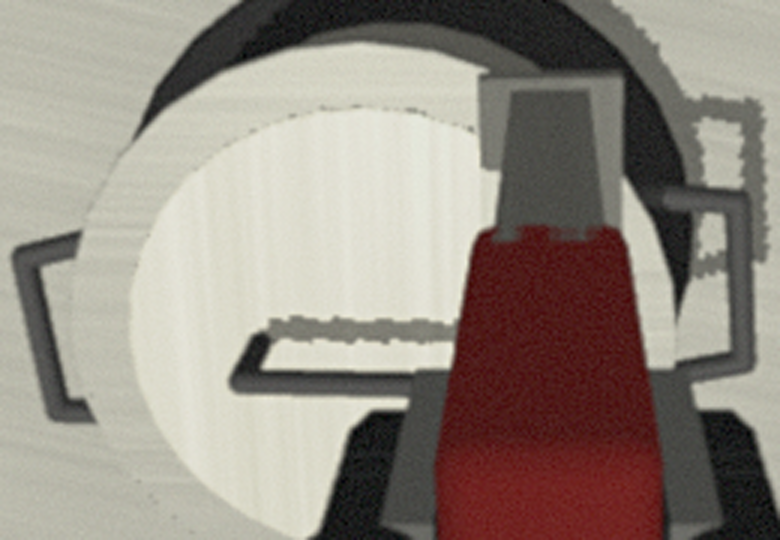

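Emit:
step_arm(targets=[[0.08, -0.11, -0.25, 0, 0, 0, 0], [0.08, -0.11, -0.25, 0, 0, 0, 0], [0.08, -0.11, -0.2, 0, 0, 0, 0], [0.08, -0.114, -0.195, 0, 0, 0, 0], [0, 0, 0, 0, 0, 0, 0]])

```text
time: 7.48
ee_pos: [0.431, -0.2341, 0.2083]
orientation: [-0.178, 1.566, 0.181]
wrist_force: [-0.4, 0.1, -2.4]
grip_width: 0.0194
```

```bash
cat > chk.py <<'E'
from h import *
import sys,pickle
np.set_printoptions(precision=4,suppress=True)
n=sys.argv[1]
s=ctrl.sense();print(s["time"],s["ee_pos"],s["wrist_force"],s["grip_width"],"j6",s["joint_pos"][5])
R=cv2.Rodrigues(s["orientation"])[0];print(R[:,2])
ims={}
for c in ("scene","wrist"):
    p=optics.camera_params(c);im=optics.camera(c)[:,:,::-1].copy();cv2.imwrite(f"pics/{c}_{n}.png",im)
    pickle.dump((p,s),open(f"{c}_{n}.pkl","wb"))
    g=s["ee_pos"]+np.array([0,0,-.1052])
    if c=="scene":
        P=[g+a*R[:,2]+b*R[:,1]+[0,0,z] for a,b,z in((.02,.013,0),(.02,-.013,0),(.02,.013,.015),(.02,-.013,.015))]
        print("pred lip",proj(p,P))
        u=proj(p,g)[0].astype(int);x0=max(0,min(640-150,u[0]-75));y0=max(0,min(480-110,u[1]-60));print("crop",x0,y0)
        crop(im,x0,y0,150,110,5,f"scene_{n}c.png")
E
python3 chk.py a
```

```text
7.475 [ 0.431  -0.2341  0.2083] [-0.4257  0.0836 -2.4409] 0.0194449491736112 j6 -0.7260462490961035
[ 0.974   0.2265 -0.0022]
pred lip [[249.0188 240.8234]
 [237.6039 243.1709]
 [248.4335 236.0264]
 [236.9099 238.3762]]
crop 166 176
```

View pics/scene_ac.png

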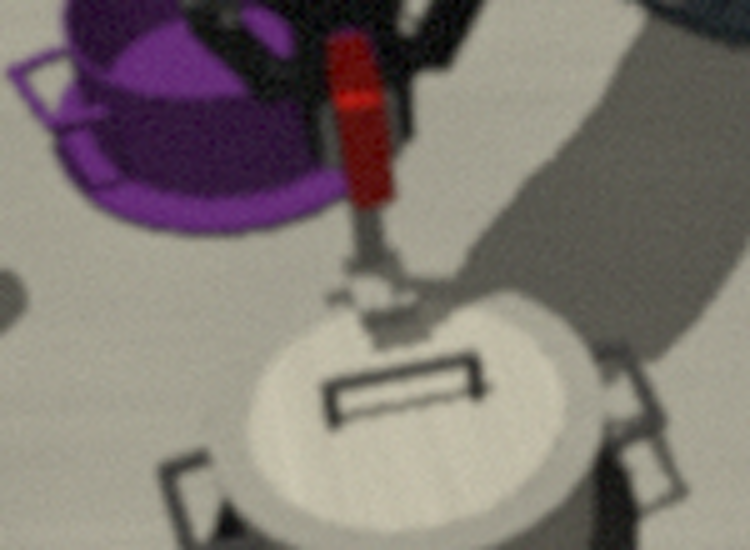

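View pics/wrist_a.png

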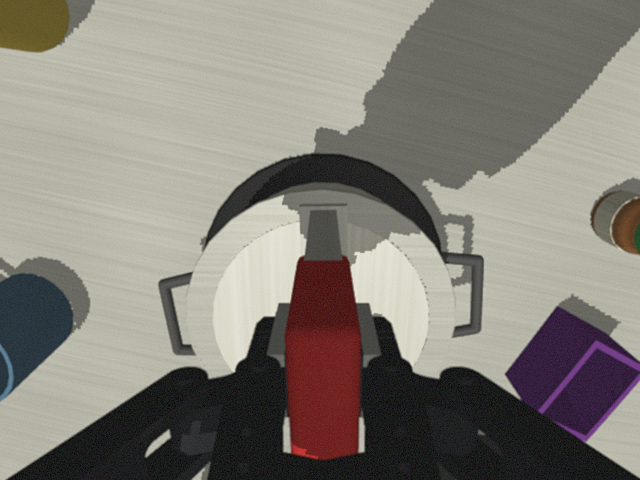

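```bash
python3 - <<'E'
from h import *
import pickle
np.set_printoptions(precision=4,suppress=True)
p,s=pickle.load(open("scene_a.pkl","rb"))
c,sn=np.cos(np.radians(13.1)),np.sin(np.radians(13.1))
for sg in(1,-1):
    P=np.array([.485,-.2222,.1125])+sg*.032*np.array([-sn,c,0]);print(proj(p,P),proj(p,P-[0,0,.0255]))
im=cv2.imread("pics/scene_a.png");crop(im,220,225,60,45,13,"sac2.png")
R=cv2.Rodrigues(s["orientation"])[0]
g=s["ee_pos"]
P=[g+a*R[:,2]+b*R[:,1]+[0,0,z] for a,b,z in((.024,.01,-.03),(.024,-.01,-.03),(.024,.01,.028),(.024,-.01,.028))]
print("grip pred (x+ face)",proj(p,P))
E
```

```text
[[260.0674 246.9688]] [[260.895  255.0207]]
[[231.1992 252.9525]] [[232.4981 260.9905]]
grip pred (x+ face) [[244.9715 217.3286]
 [235.7349 219.1482]
 [242.418  196.3823]
 [232.8199 198.1995]]
```

View pics/sac2.png

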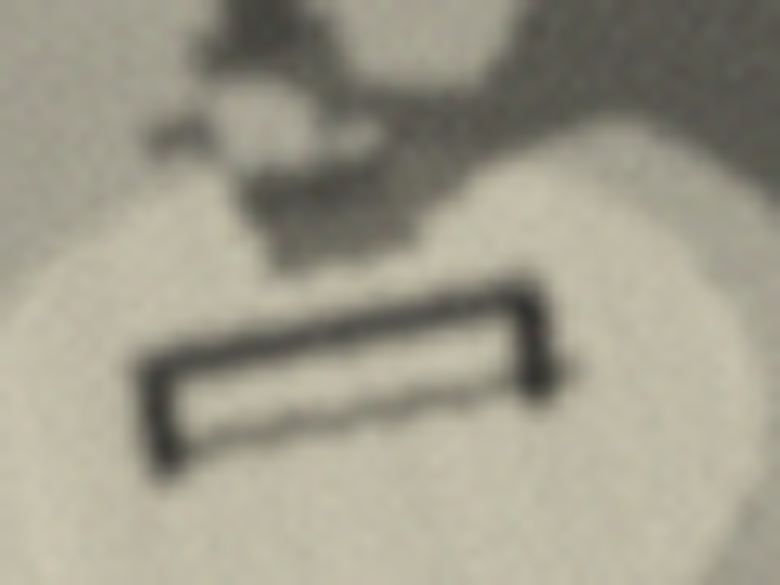

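Emit:
step_arm(targets=[[0, 0, -0.06, 0, 0, 0, 0], [0, 0, -0.06, 0, 0, 0, 0], [0, 0, 0, 0, 0, 0, 0]])

```text
time: 7.95
ee_pos: [0.4307, -0.2342, 0.1975]
orientation: [-0.179, 1.564, 0.179]
wrist_force: [-0.6, -0.8, -1.7]
grip_width: 0.0194
```

Emit:
step_arm(targets=[[0.05, 0.01, -0.018, 0, 0, 0, 0], [0.1, 0.02, 0, 0, 0, 0, 0], [0.1, 0.02, 0, 0, 0, 0, 0], [0.1, 0.02, 0, 0, 0, 0, 0]])

```text
time: 8.45
ee_pos: [0.4668, -0.2273, 0.196]
orientation: [-0.179, 1.563, 0.179]
wrist_force: [0.2, 0.2, -2.6]
grip_width: 0.0194
```

```bash
python3 chk.py b; python3 - <<'E'
from h import *
im=cv2.imread("pics/scene_b.png");crop(im,215,220,70,50,11,"sbc2.png")
E
```

```text
8.45 [ 0.4668 -0.2273  0.196 ] [ 0.2133  0.1917 -2.6109] 0.019358096971108327 j6 -0.6815592810724239
[0.974  0.2265 0.0001]
pred lip [[252.1087 256.0438]
 [240.5323 258.4722]
 [251.5384 251.3182]
 [239.8493 253.7501]]
crop 169 191
```

View pics/sbc2.png

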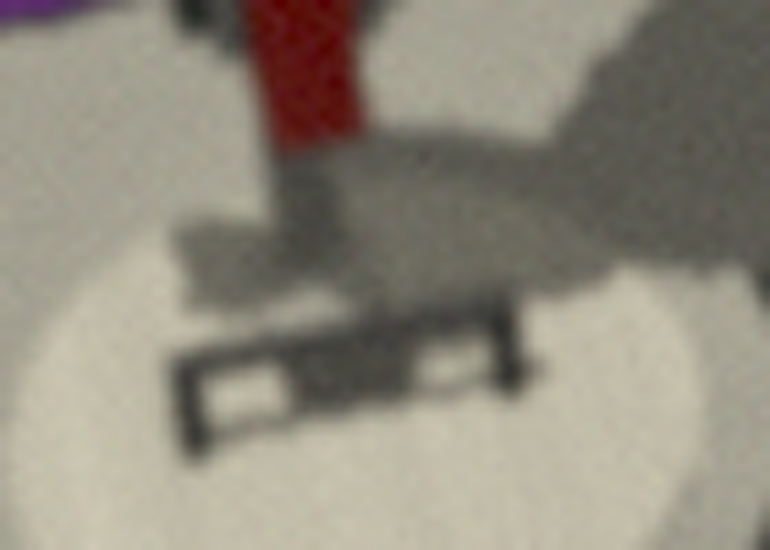

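The lip is passing under the bar, centred between the legs (crop 290–415 of 190–510), with no contact force. I'll go on to bar-over-plate centre and then lift slowly.

Emit:
step_arm(targets=[[0.09, 0.02, 0, 0, 0, 0, 0], [0.09, 0.02, 0, 0, 0, 0, 0], [0, 0, 0, 0, 0, 0, 0], [0, 0, 0.05, 0, 0, 0, 0], [0, 0, 0.03, 0, 0, 0, 0], [0, 0, 0.03, 0, 0, 0, 0], [0, 0, 0.03, 0, 0, 0, 0]])

```text
time: 9.43
ee_pos: [0.4838, -0.2235, 0.2103]
orientation: [-0.179, 1.563, 0.179]
wrist_force: [0.8, -0.4, -4.3]
grip_width: 0.0191
```

Emit:
step_arm(targets=[[0, 0, 0.03, 0, 0, 0, 0], [0, 0, 0.03, 0, 0, 0, 0], [0, 0, 0.04, 0, 0, 0, 0], [0, 0, 0.05, 0, 0, 0, 0], [0, 0, 0.05, 0, 0, 0, 0], [0, 0, 0, 0, 0, 0, 0]], squeeze=90)

```text
time: 10.18
ee_pos: [0.4841, -0.2236, 0.2305]
orientation: [-0.179, 1.563, 0.179]
wrist_force: [-0.8, -0.3, -5.2]
grip_width: 0.0191
```

```bash
python3 chk.py c
```

```text
10.175 [ 0.4841 -0.2236  0.2305] [-0.8379 -0.2965 -5.2365] 0.019051383221409725 j6 -0.6608333961741102
[0.9741 0.2262 0.0006]
pred lip [[252.3071 250.7093]
 [240.3398 253.1911]
 [251.7212 245.7715]
 [239.6338 248.2562]]
crop 169 185
```

View pics/scene_cc.png

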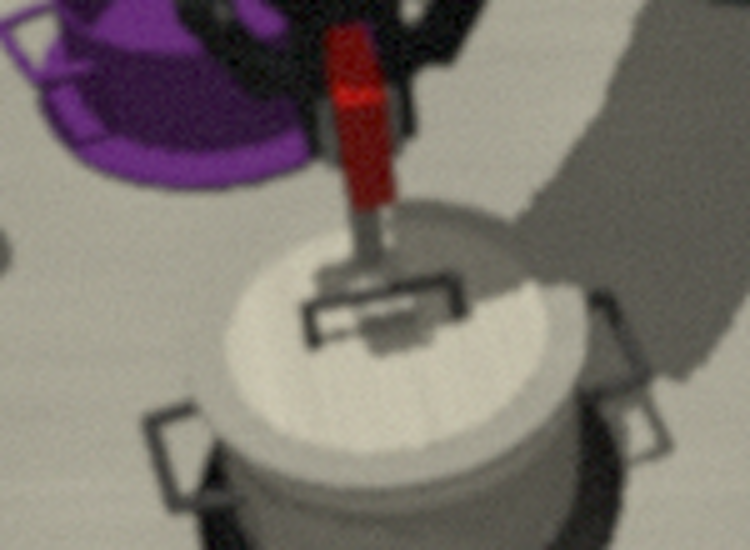

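Lid hangs level on the lifter, with about 3.2 N extra load. The plate (crop 365–430, 330) shows under the bar (305–460, 300). Carrying it on gently.

Emit:
step_arm(targets=[[0, 0, 0.1, 0, 0, 0, 0], [0, 0, 0.15, 0, 0, 0, 0], [0.02, 0.05, 0.15, 0, 0, 0, 0], [0.04, 0.1, 0.15, 0, 0, 0, 0], [0.05, 0.15, 0.15, 0, 0, 0, 0], [0.06, 0.2, 0.12, 0, 0, 0, 0], [0.07, 0.2, 0.12, 0, 0, 0, 0], [0.08, 0.2, 0.12, 0, 0, 0, 0], [0.08, 0.2, 0.1, 0, 0, 0, 0], [0.08, 0.2, 0.1, 0, 0, 0, 0]])

```text
time: 11.52
ee_pos: [0.5322, -0.092, 0.3571]
orientation: [-0.18, 1.563, 0.179]
wrist_force: [0.2, -0.5, -5.5]
grip_width: 0.019
```

Emit:
step_arm(targets=[[0.08, 0.2, 0.05, 0, 0, 0, 0], [0.08, 0.2, 0, 0, 0, 0, 0], [0.06, 0.2, 0, 0, 0, 0, 0], [0.04, 0.2, 0, 0, 0, 0, 0], [0.02, 0.15, 0, 0, 0, 0, 0], [0, 0.1, 0, 0, 0, 0, 0], [0, 0.05, 0, 0, 0, 0, 0], [0, 0, 0, 0, 0, 0, 0], [0, 0, 0, 0, 0, 0, 0]])

```text
time: 12.65
ee_pos: [0.5599, 0.0161, 0.361]
orientation: [-0.179, 1.563, 0.179]
wrist_force: [-0.3, 0.2, -5.5]
grip_width: 0.019
```

```bash
python3 chk.py d
```

```text
12.65 [0.5599 0.0161 0.361 ] [-0.2898  0.1772 -5.4698] 0.019047271130609056 j6 -0.19888727793371516
[0.9742 0.2257 0.    ]
pred lip [[373.9193 225.5882]
 [360.9401 228.2814]
 [374.5955 219.6773]
 [361.4785 222.3606]]
crop 288 160
```

View pics/wrist_d.png

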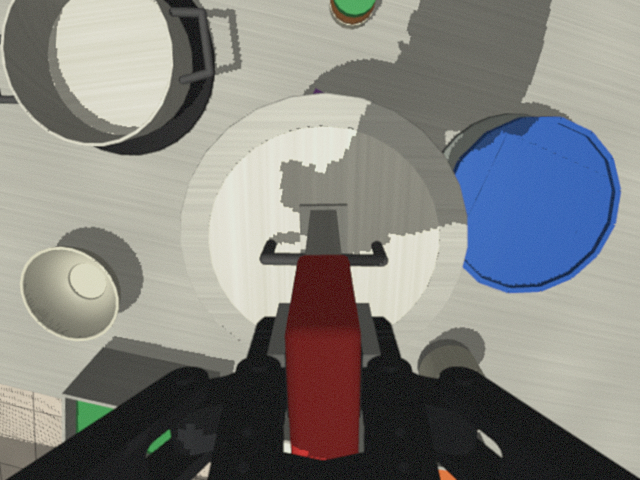

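View pics/scene_d.png

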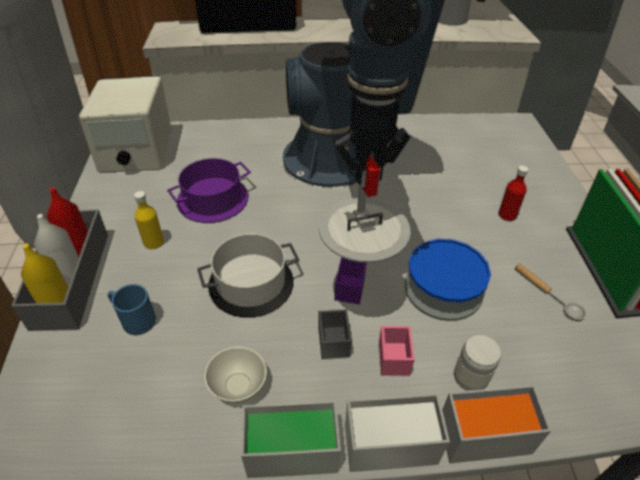

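```bash
python3 - <<'E'
from h import *
im=cv2.imread("pics/wrist_d.png");crop(im,440,105,190,200,4,"wdc.png")
im=cv2.imread("pics/scene_d.png");crop(im,395,235,105,85,7,"sdc.png")
E
```

```text
(no output)
```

View pics/wdc.png

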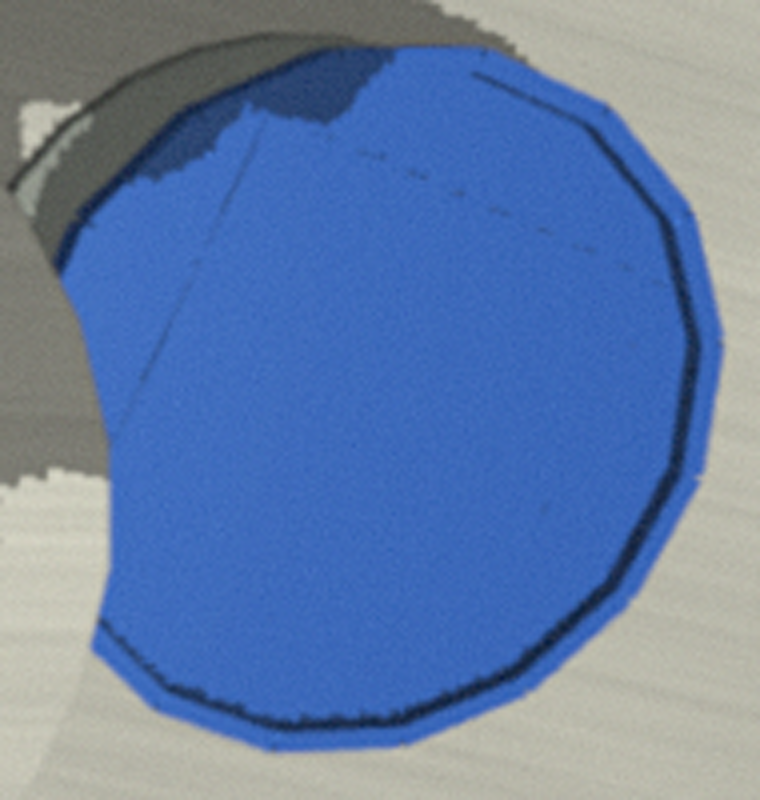

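View pics/sdc.png

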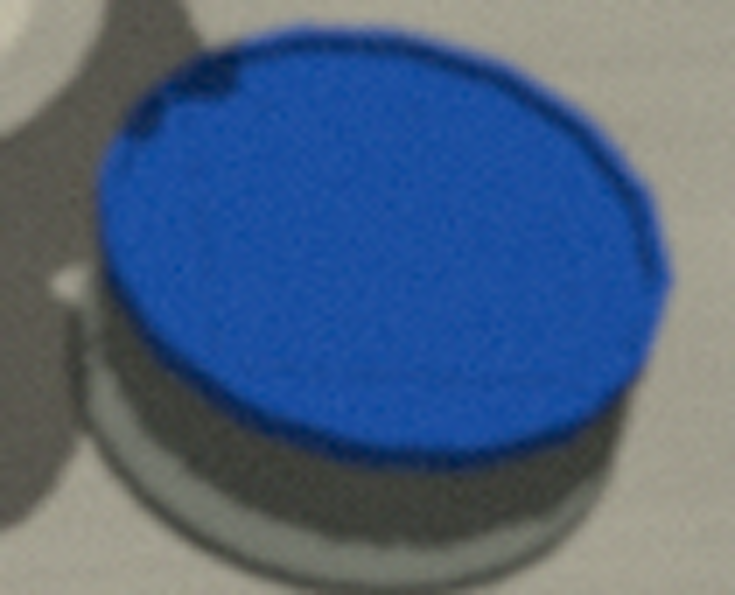

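```bash
python3 - <<'E'
from h import *
import pickle
np.set_printoptions(precision=4,suppress=True)
from scipy.optimize import least_squares
pw,s=pickle.load(open("wrist_d.pkl","rb"));pt=optics.camera_params("top");ps=optics.camera_params("scene")
wv=np.array([(490,48),(610,108),(690,213),(720,335),(700,480),(628,605),(530,690),(408,742),(270,750),(155,708)])/4+[440,105]
def circ(P):
    q=np.linalg.lstsq(np.c_[2*P,np.ones(len(P))],(P**2).sum(1),rcond=None)[0];return q[:2],np.sqrt(q[2]+q[:2]@q[:2])
# scene far arc points (upper rim outer), crop 7x at 395,235
sv=np.array([(100,185),(165,85),(240,40),(310,25),(385,28),(460,50),(530,88),(600,150),(645,200),(670,280)])/7+[395,235]
# top far arc: camera at y -.025 x .36 -> far = +x,+y (upper left). c4 crop 5x at 130,140
tv=np.array([(62,250),(72,185),(100,125),(130,92),(180,58),(255,43),(335,48),(395,82)])/5+[130,140]
for z in(.05,.06,.065,.07,.075,.08,.09):
    print(z,"w",*circ(onz(pw,wv,z)[:,:2]),"s",*circ(onz(ps,sv,z)[:,:2]),"t",*circ(onz(pt,tv,z)[:,:2]))
def res(v,use):
    x,y,z,r=v;o=[]
    for k,(p,u,f) in use.items():
        P=onz(p,u,z)[:,:2]-[x,y];o.append((np.hypot(*P.T)-r)/1e-3)
    return np.hstack(o)
A={"w":(pw,wv,0),"s":(ps,sv,0),"t":(pt,tv,0)}
for keys in("wst","wt","ws","st"):
    r=least_squares(res,[.53,.224,.07,.086],args=({k:A[k] for k in keys},));print(keys,r.x,np.sqrt(np.mean(r.fun**2)))
# vertices angles
P=onz(pw,wv,.068)[:,:2];c,_=circ(P);print(np.degrees(np.unwrap(np.arctan2(*(P-c).T[::-1]))),np.hypot(*(P-c).T))
# where is lid now: bar centre by wrist
E
```

```text
0.05 w [0.5338 0.2381] 0.0971481801041038 s [0.508  0.2366] 0.09239552514179727 t [0.5381 0.2305] 0.09026938767688435
0.06 w [0.5326 0.2325] 0.09492088192925599 s [0.5168 0.2324] 0.09131422039002178 t [0.5366 0.2284] 0.08953003316008827
0.065 w [0.532  0.2298] 0.09380723284183111 s [0.5212 0.2303] 0.09077356801413788 t [0.5359 0.2273] 0.08916035590168639
0.07 w [0.5314 0.227 ] 0.09269358375440634 s [0.5257 0.2282] 0.09023291563825117 t [0.5352 0.2263] 0.08879067864328888
0.075 w [0.5309 0.2243] 0.09157993466698017 s [0.5301 0.226 ] 0.08969226326236777 t [0.5344 0.2252] 0.08842100138489047
0.08 w [0.5303 0.2215] 0.09046628557955745 s [0.5345 0.2239] 0.08915161088647874 t [0.5337 0.2242] 0.08805132412648578
0.09 w [0.5291 0.216 ] 0.08823898740470781 s [0.5433 0.2197] 0.08807030613470412 t [0.5322 0.2221] 0.08731196960969317
wst [0.5314 0.2249 0.0755 0.0906] 1.3992306854551904
wt [0.5308 0.2234 0.077  0.091 ] 0.7147751505239088
ws [0.5311 0.2255 0.0747 0.0909] 1.4684256340550306
st [0.533  0.2243 0.0788 0.0889] 1.5054968253016976
[-177.0094 -199.1057 -221.5128 -242.6509 -266.6054 -289.6036 -310.4227
 -332.4073 -356.3324 -378.3581] [0.0936 0.0931 0.0926 0.0927 0.0935 0.0936 0.0932 0.0929 0.0932 0.0931]
```

```bash
python3 - <<'E'
from h import *
import pickle
np.set_printoptions(precision=4,suppress=True)
pw,s=pickle.load(open("wrist_d.pkl","rb"));R=cv2.Rodrigues(s["orientation"])[0]
P=onz(pw,[(324.5,259.5)],s["ee_pos"][2]-.0957)[0];d=P-s["ee_pos"];print(P,"lifter x",d@R[:,2],"y",d@R[:,1])
im=cv2.imread("pics/wrist_d.png");crop(im,240,190,170,90,4.5,"wdc2.png")
im=optics.camera("top")[:,:,::-1].copy();cv2.imwrite("pics/top_d.png",im);crop(im,225,120,160,130,5,"tdc.png")
E
```

```text
[0.5617 0.016  0.2653] lifter x 0.001737567782156049 y -0.0004991363724009775
```

View pics/wdc2.png

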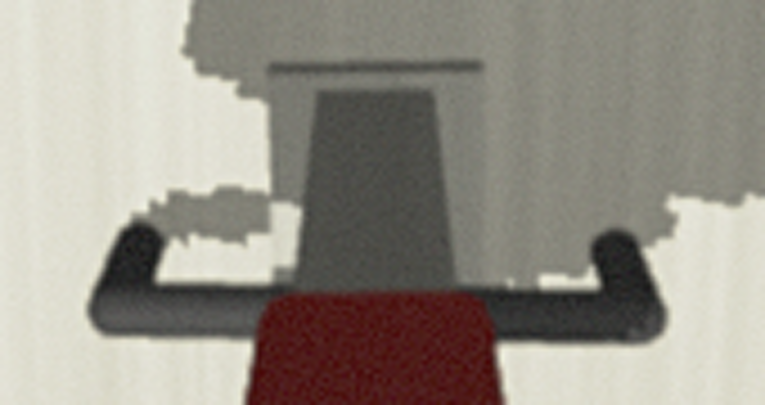

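View pics/top_d.png

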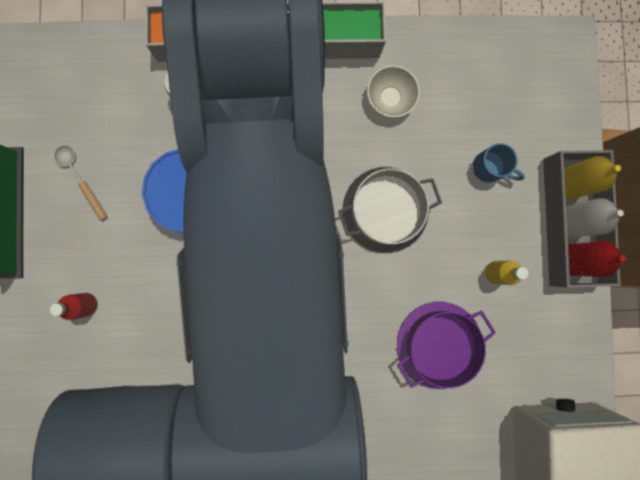

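Emit:
step_arm(targets=[[0, 0.05, 0, 0, 0, 0, 0], [-0.01, 0.1, -0.03, 0, 0, 0, 0], [-0.02, 0.15, -0.06, 0, 0, 0, 0], [-0.03, 0.18, -0.1, 0, 0, 0, 0], [-0.03, 0.18, -0.1, 0, 0, 0, 0], [-0.03, 0.18, -0.1, 0, 0, 0, 0], [-0.03, 0.18, -0.1, 0, 0, 0, 0], [-0.03, 0.18, -0.1, 0, 0, 0, 0], [-0.03, 0.18, -0.1, 0, 0, 0, 0], [-0.03, 0.18, -0.1, 0, 0, 0, 0]])

```text
time: 14.05
ee_pos: [0.5357, 0.1737, 0.2813]
orientation: [-0.179, 1.563, 0.179]
wrist_force: [0.0, -0.6, -5.8]
grip_width: 0.0189
```

Emit:
step_arm(targets=[[-0.03, 0.18, -0.1, 0, 0, 0, 0], [-0.02, 0.15, -0.08, 0, 0, 0, 0], [-0.01, 0.12, -0.06, 0, 0, 0, 0], [-0.01, 0.07, -0.04, 0, 0, 0, 0], [0, 0, 0, 0, 0, 0, 0], [0, 0, 0, 0, 0, 0, 0]])

```text
time: 14.8
ee_pos: [0.5291, 0.2242, 0.2543]
orientation: [-0.179, 1.563, 0.179]
wrist_force: [-0.0, 0.5, -5.2]
grip_width: 0.0191
```

```bash
python3 chk.py e; python3 - <<'E'
from h import *
im=cv2.imread("pics/scene_e.png");crop(im,380,170,130,150,5,"sec.png")
E
```

```text
14.8 [0.5291 0.2242 0.2543] [-0.0216  0.4619 -5.2152] 0.019130901619905466 j6 0.17303894542619352
[0.9742 0.2258 0.0004]
pred lip [[464.8608 248.7396]
 [453.9953 251.288 ]
 [466.3518 243.7128]
 [455.394  246.2516]]
crop 379 183
```

View pics/sec.png

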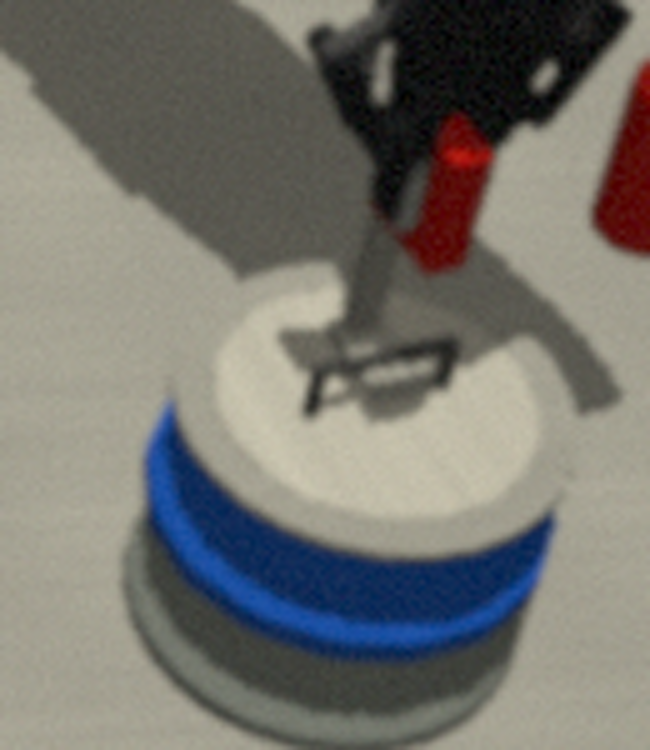

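View pics/wrist_e.png

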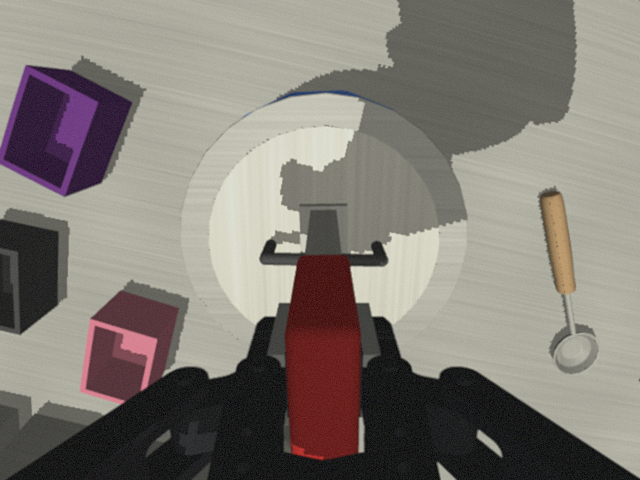

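```bash
python3 - <<'E'
from h import *
import pickle
np.set_printoptions(precision=4,suppress=True)
pw,s=pickle.load(open("wrist_e.pkl","rb"));R=cv2.Rodrigues(s["orientation"])[0]
im=cv2.imread("pics/wrist_e.png");crop(im,225,70,220,60,3.5,"wec.png")
t=np.radians(np.arange(0,360,1))
bar=s["ee_pos"]+.0017*R[:,2]-.0005*R[:,1]+[0,0,-.0957]
print("bar",bar)
big=cv2.resize(im,None,fx=1,fy=1)
for (x,y,z,r,c) in((.5305,.2240,.076,.0897,(0,255,255)),(bar[0],bar[1],bar[2]-.0255,.088,(0,255,0)),(bar[0],bar[1],bar[2]-.0305,.088,(0,0,255))):
    q=proj(pw,np.c_[x+r*np.cos(t),y+r*np.sin(t),0*t+z]);cv2.polylines(big,[np.int32(q*16)],True,c,1,cv2.LINE_AA,4)
    print(q[:,1].min(),q[q[:,1].argmin()])
crop(big,225,70,220,60,3.5,"wec2.png")
ps,_=pickle.load(open("scene_e.pkl","rb"));im=cv2.imread("pics/scene_e.png")
for (x,y,z,r,c) in((.5305,.2240,.076,.0897,(0,255,255)),(bar[0],bar[1],bar[2]-.0255,.088,(0,255,0))):
    q=proj(ps,np.c_[x+r*np.cos(t),y+r*np.sin(t),0*t+z]);cv2.polylines(im,[np.int32(q*16)],True,c,1,cv2.LINE_AA,4)
crop(im,390,210,110,110,6,"sec2.png")
E
```

```text
bar [0.5309 0.2241 0.1586]
91.04373302055447 [324.7147  91.0437]
91.82427554906917 [324.8726  91.8243]
92.08295946109672 [324.8529  92.083 ]
```

View pics/wec2.png

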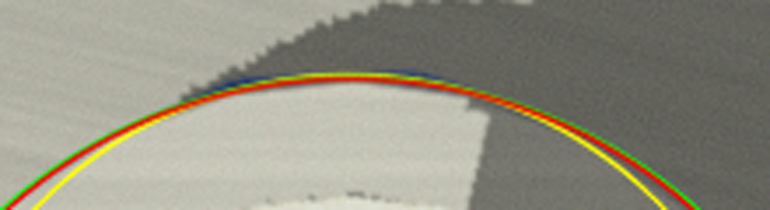

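View pics/sec2.png

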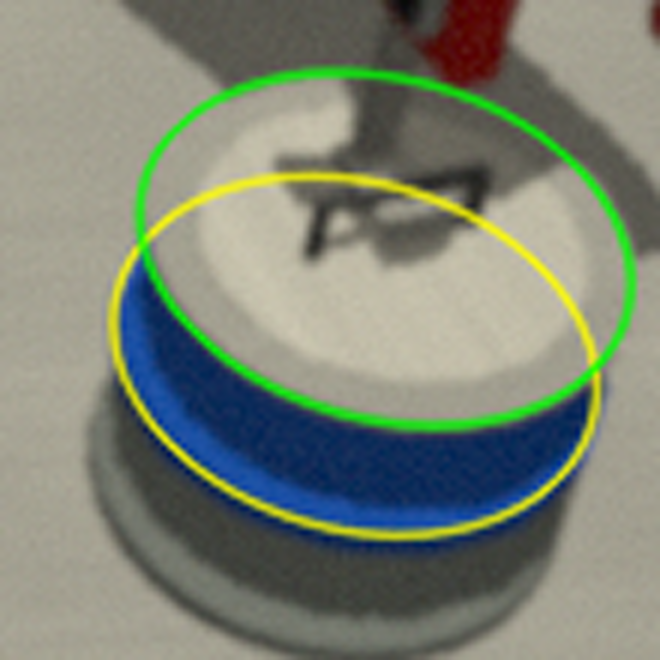

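Emit:
step_arm(targets=[[0, 0, -0.04, 0, 0, 0, 0], [0, 0, -0.08, 0, 0, 0, 0], [0, 0, -0.08, 0, 0, 0, 0], [0, 0, -0.08, 0, 0, 0, 0], [0, 0, -0.05, 0, 0, 0, 0], [0, 0, -0.03, 0, 0, 0, 0], [0, 0, -0.02, 0, 0, 0, 0], [0, 0, 0, 0, 0, 0, 0]])

```text
time: 15.9
ee_pos: [0.5289, 0.2245, 0.216]
orientation: [-0.179, 1.563, 0.179]
wrist_force: [0.1, -0.2, -5.1]
grip_width: 0.019
```

Emit:
step_arm(targets=[[0, 0, -0.015, 0, 0, 0, 0], [0, 0, -0.015, 0, 0, 0, 0], [0, 0, -0.01, 0, 0, 0, 0]])

```text
time: 16.27
ee_pos: [0.5289, 0.2245, 0.2119]
orientation: [-0.179, 1.563, 0.179]
wrist_force: [-0.5, -0.1, -6.3]
grip_width: 0.0191
```

Emit:
step_arm(targets=[[0, 0, -0.015, 0, 0, 0, 0], [0, 0, -0.01, 0, 0, 0, 0]])

```text
time: 16.52
ee_pos: [0.5289, 0.2245, 0.2094]
orientation: [-0.179, 1.563, 0.179]
wrist_force: [-0.6, -0.6, -5.6]
grip_width: 0.019
```

Emit:
step_arm(targets=[[0, 0, -0.01, 0, 0, 0, 0], [0, 0, -0.01, 0, 0, 0, 0]])

```text
time: 16.77
ee_pos: [0.5289, 0.2245, 0.2075]
orientation: [-0.179, 1.563, 0.179]
wrist_force: [0.5, 0.4, -4.7]
grip_width: 0.019
```

Emit:
step_arm(targets=[[0, 0, -0.01, 0, 0, 0, 0], [0, 0, -0.01, 0, 0, 0, 0]])

```text
time: 17.02
ee_pos: [0.529, 0.2245, 0.2055]
orientation: [-0.179, 1.563, 0.179]
wrist_force: [0.2, 0.7, -4.4]
grip_width: 0.0189
```

Emit:
step_arm(targets=[[0, 0, -0.01, 0, 0, 0, 0], [0, 0, -0.01, 0, 0, 0, 0]])

```text
time: 17.27
ee_pos: [0.529, 0.2245, 0.2036]
orientation: [-0.179, 1.563, 0.179]
wrist_force: [-0.5, 0.1, -4.0]
grip_width: 0.0191
```

Emit:
step_arm(targets=[[0, 0, -0.01, 0, 0, 0, 0], [0, 0, -0.01, 0, 0, 0, 0]])

```text
time: 17.52
ee_pos: [0.529, 0.2246, 0.2016]
orientation: [-0.179, 1.563, 0.179]
wrist_force: [-0.6, -0.0, -1.1]
grip_width: 0.0191
```

Emit:
step_arm(targets=[[0, 0, 0, 0, 0, 0, 0], [0, 0, 0, 0, 0, 0, 0]])

```text
time: 17.77
ee_pos: [0.529, 0.2245, 0.2016]
orientation: [-0.179, 1.563, 0.179]
wrist_force: [0.3, -0.3, -1.3]
grip_width: 0.0193
```

```bash
python3 - <<'E'
from h import *
s=[]
for i in range(3):
    optics.camera("scene");s.append(ctrl.sense()["wrist_force"])
print(np.mean(s,0),s)
E
```

```text
[-0.36807434 -0.50719014 -1.6174524 ] [array([-0.63220283, -0.97235346, -0.88937143]), array([ 0.165224  ,  0.15246691, -1.71789152]), array([-0.63724419, -0.70168386, -2.24509427])]
```

Emit:
step_arm(targets=[[0, 0, -0.02, 0, 0, 0, 0], [0, 0, -0.03, 0, 0, 0, 0], [0, 0, -0.03, 0, 0, 0, 0], [0, 0, -0.03, 0, 0, 0, 0], [0, 0, 0, 0, 0, 0, 0], [0, 0, 0, 0, 0, 0, 0]])

```text
time: 18.68
ee_pos: [0.5289, 0.2245, 0.1906]
orientation: [-0.179, 1.563, 0.179]
wrist_force: [0.3, -0.0, -1.8]
grip_width: 0.0187
```

```bash
python3 chk.py f; python3 - <<'E'
from h import *
im=cv2.imread("pics/scene_f.png");crop(im,390,210,110,100,7,"sfc.png")
s=[]
for i in range(3):
    optics.camera("scene");s.append(ctrl.sense()["wrist_force"])
print(np.mean(s,0))
E
```

```text
18.675 [0.5289 0.2245 0.1906] [ 0.2672 -0.0332 -1.8057] 0.018743641828694965 j6 0.17327837393060977
[0.9741 0.2262 0.0001]
pred lip [[458.9358 268.9563]
 [448.4544 271.5363]
 [460.3267 264.3249]
 [449.7578 266.9   ]]
crop 374 203
[-0.45564085  0.20541061 -2.45003255]
```

View pics/sfc.png

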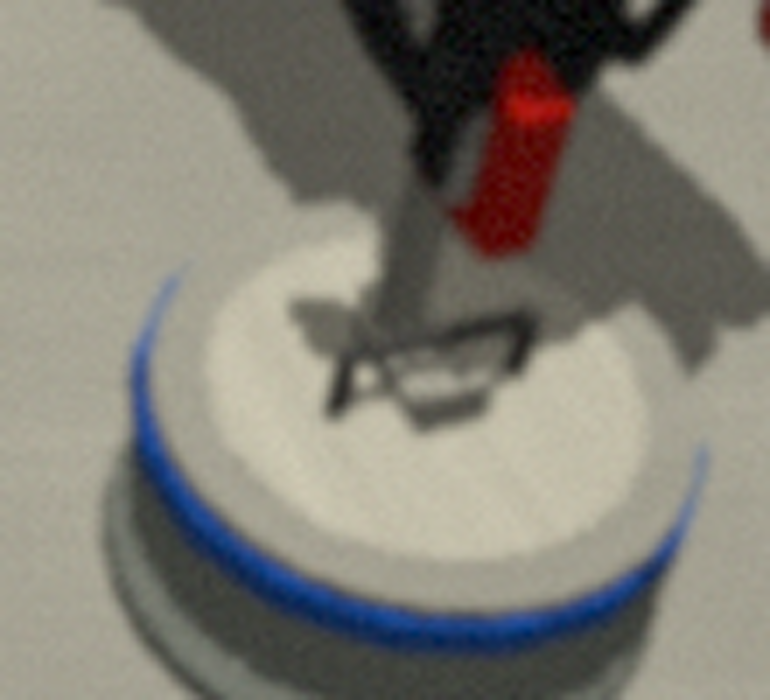

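View pics/wrist_f.png

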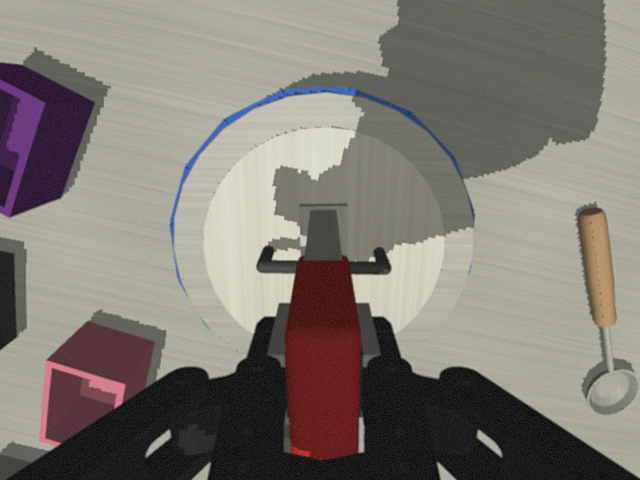

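Lid sits flat: the blue rim shows evenly all round it (wrist (170–475, 90–320)). The wrist force is back to the lifter's weight. The hook's plate is clear below the bar, so I'll withdraw backward along the hook axis.

Emit:
step_arm(targets=[[0, 0, -0.01, 0, 0, 0, 0], [-0.05, -0.012, 0, 0, 0, 0, 0], [-0.08, -0.018, 0, 0, 0, 0, 0], [-0.08, -0.018, 0, 0, 0, 0, 0]])

```text
time: 19.42
ee_pos: [0.5072, 0.2195, 0.1896]
orientation: [-0.179, 1.563, 0.179]
wrist_force: [0.1, 0.4, -1.5]
grip_width: 0.0194
```

```bash
python3 chk.py g; python3 - <<'E'
from h import *
im=cv2.imread("pics/scene_g.png");crop(im,420,230,60,50,12,"sgc.png")
E
```

```text
19.425 [0.5072 0.2195 0.1896] [ 0.0536  0.3862 -1.5397] 0.01936286180004608 j6 0.18031557917700985
[ 0.9741  0.2262 -0.    ]
pred lip [[454.1423 262.1577]
 [443.7662 264.6579]
 [455.466  257.5246]
 [445.0043 260.019 ]]
crop 369 197
```

View pics/sgc.png

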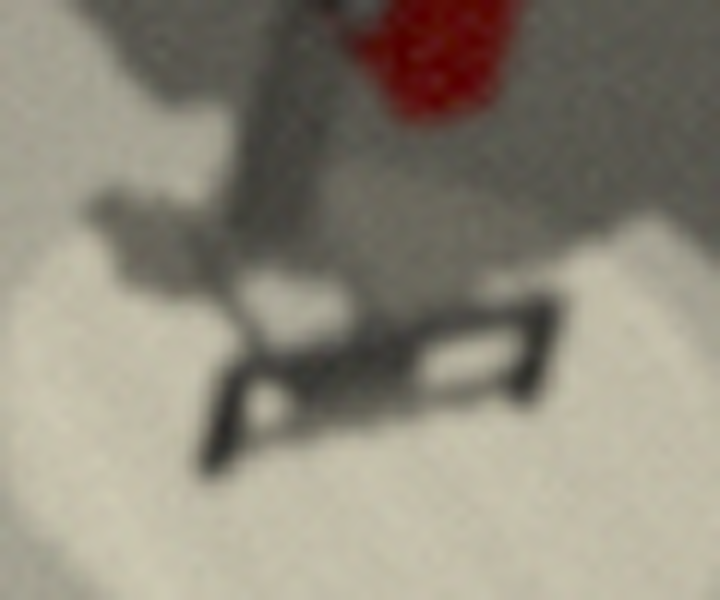

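Emit:
step_arm(targets=[[-0.08, -0.018, 0, 0, 0, 0, 0], [-0.08, -0.018, 0, 0, 0, 0, 0], [-0.1, -0.023, 0, 0, 0, 0, 0], [-0.1, -0.023, 0, 0, 0, 0, 0], [-0.06, -0.014, 0, 0, 0, 0, 0], [0, 0, 0, 0, 0, 0, 0]])

```text
time: 20.27
ee_pos: [0.4656, 0.2101, 0.1897]
orientation: [-0.179, 1.563, 0.179]
wrist_force: [0.3, 0.5, -2.8]
grip_width: 0.0187
```

```bash
python3 chk.py h; python3 - <<'E'
from h import *
im=cv2.imread("pics/scene_h.png");crop(im,390,200,110,110,6,"shc.png")
E
```

```text
20.275 [0.4656 0.2101 0.1897] [ 0.2782  0.5386 -2.8209] 0.018701122206310775 j6 0.19550240510378178
[0.974  0.2264 0.0002]
pred lip [[445.4972 248.9689]
 [435.3107 251.3271]
 [446.7036 244.3271]
 [436.4346 246.6782]]
crop 361 184
```

View pics/shc.png

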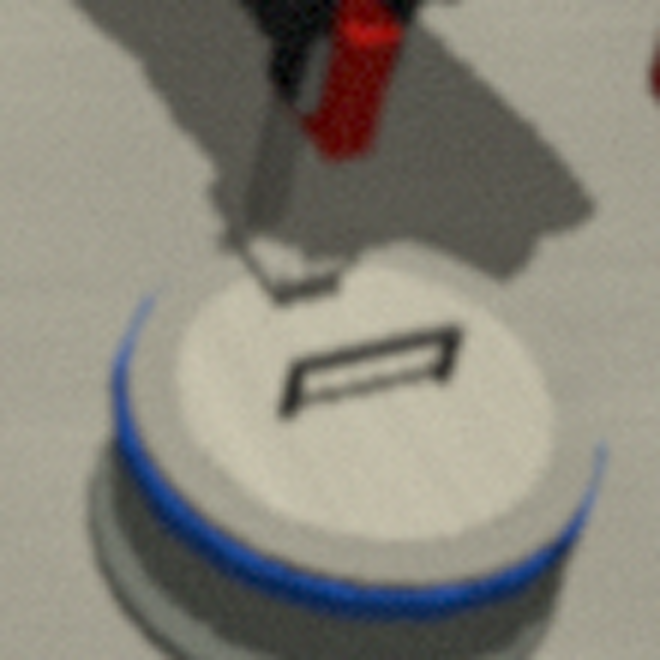

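Unhooked: the lip is at crop (275–340, 290), about 45 mm clear of the bar, and the lid is undisturbed. Raising and returning to the holder.

Emit:
step_arm(targets=[[0, 0, 0.2, 0, 0, 0, 0], [0, 0, 0.4, 0, 0, 0, 0], [0, 0, 0.4, 0, 0, 0, 0], [0.24, -0.32, 0.1, 0, 0, -0.036, 0], [0.24, -0.32, 0, 0, 0, -0.036, 0], [0.24, -0.32, 0, 0, 0, -0.036, 0], [0.24, -0.32, 0, 0, 0, -0.036, 0], [0.24, -0.32, 0, 0, 0, -0.036, 0], [0.24, -0.32, 0, 0, 0, -0.036, 0], [0.24, -0.32, 0, 0, 0, -0.036, 0]])

```text
time: 21.62
ee_pos: [0.6349, -0.0151, 0.2993]
orientation: [-0.023, 1.571, 0.023]
wrist_force: [0.2, 0.5, -2.9]
grip_width: 0.0189
```

Emit:
step_arm(targets=[[0.2, -0.25, -0.2, 0, 0, -0.0387, 0], [0.05, -0.06, -0.3, 0, 0, 0, 0], [0, 0, -0.3, 0, 0, 0, 0], [0, 0, 0, 0, 0, 0, 0], [0, 0, 0, 0, 0, 0, 0]])

```text
time: 22.25
ee_pos: [0.6594, -0.0448, 0.2208]
orientation: [-0.0, 1.57, -0.0]
wrist_force: [0.2, 0.2, -1.9]
grip_width: 0.0191
```

```bash
python3 chk.py i; python3 - <<'E'
from h import *
im=cv2.imread("pics/scene_i.png");crop(im,280,240,110,130,5,"sic.png")
E
```

```text
22.25 [ 0.6594 -0.0448  0.2208] [ 0.1615  0.2136 -1.8854] 0.01907687008771025 j6 -0.06788279681219993
[1.     0.     0.0013]
pred lip [[341.9181 316.9386]
 [328.4214 317.6418]
 [342.2478 312.183 ]
 [328.5998 312.8867]]
crop 259 249
```

View pics/sic.png

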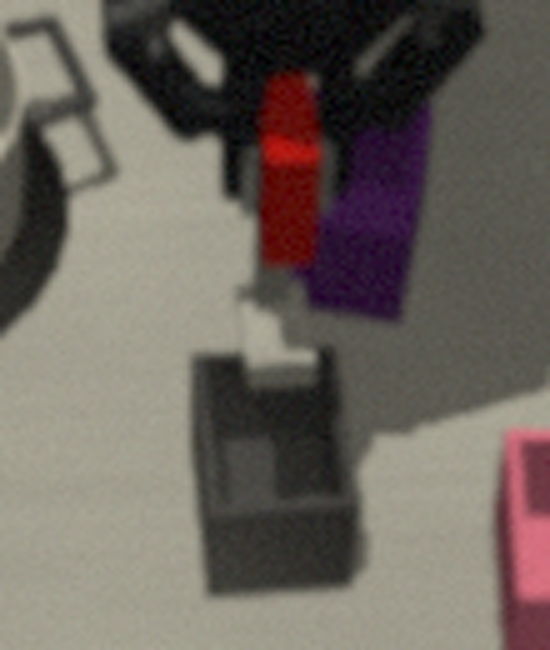

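View pics/wrist_i.png

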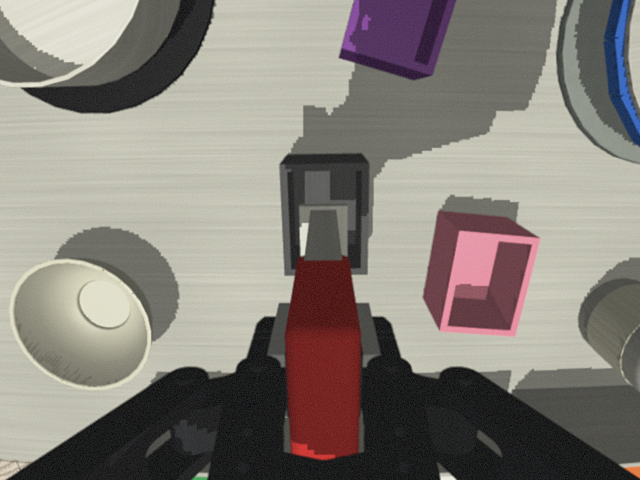

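Emit:
step_arm(targets=[[0, 0, -0.15, 0, 0, 0, 0], [0, 0, -0.25, 0, 0, 0, 0], [0, 0, -0.25, 0, 0, 0, 0], [0, 0, -0.2, 0, 0, 0, 0], [0, 0, -0.12, 0, 0, 0, 0], [0, 0, -0.05, 0, 0, 0, 0], [0, 0, -0.05, 0, 0, 0, 0], [0, 0, 0, 0, 0, 0, 0]])

```text
time: 23.35
ee_pos: [0.659, -0.0449, 0.1126]
orientation: [0.0, 1.571, -0.0]
wrist_force: [-1.0, 1.2, -1.5]
grip_width: 0.019
```

Emit:
step_arm(targets=[[0, 0, -0.02, 0, 0, 0, 0], [0, 0, 0, 0, 0, 0, 0]])

```text
time: 23.6
ee_pos: [0.659, -0.0449, 0.1106]
orientation: [0.0, 1.571, -0.0]
wrist_force: [0.0, 0.3, -2.4]
grip_width: 0.0194
```

Emit:
step_arm(targets=[[0, 0, -0.01, 0, 0, 0, 0], [0, 0, 0, 0, 0, 0, 0]])

```text
time: 23.85
ee_pos: [0.6592, -0.0449, 0.1103]
orientation: [0.0, 1.57, -0.0]
wrist_force: [-3.1, -0.5, 6.0]
grip_width: 0.0189
```

Emit:
step_arm(targets=[[0, 0, -0.008, 0, 0, 0, 0], [0, 0, 0, 0, 0, 0, 0]])

```text
time: 24.1
ee_pos: [0.6593, -0.045, 0.1103]
orientation: [-0.0, 1.569, -0.0]
wrist_force: [-5.0, 0.6, 14.2]
grip_width: 0.0189
```

Emit:
step_arm(targets=[[0, 0, 0.011, 0, 0, 0, 0], [0, 0, 0, 0, 0, 0, 0], [0, 0, 0, 0, 0, 0, 0.3], [0, 0, 0, 0, 0, 0, 0.45], [0, 0, 0, 0, 0, 0, 0.6], [0, 0, 0, 0, 0, 0, 0.8], [0, 0, 0, 0, 0, 0, 0.8]], squeeze=30)

```text
time: 24.98
ee_pos: [0.6589, -0.0449, 0.1098]
orientation: [0.0, 1.571, -0.0]
wrist_force: [0.0, 1.1, 0.5]
grip_width: 0.0682
```

Emit:
step_arm(targets=[[0, 0, 0.2, 0, 0, 0, 0.8], [0, 0, 0.4, 0, 0, 0, 0.8], [0, 0, 0.4, 0, 0, 0, 0.8], [0, 0, 0.3, 0, 0, 0, 0.8], [-0.2, 0, 0.2, 0, 0, 0, 0.8], [-0.3, 0, 0, 0, 0, 0, 0.8], [-0.3, 0, 0, 0, 0, 0, 0.8], [0, 0, 0, 0, 0, 0, 0.8]])

```text
time: 25.98
ee_pos: [0.5776, -0.0449, 0.2606]
orientation: [0.0, 1.57, -0.0]
wrist_force: [0.7, 0.3, -0.3]
grip_width: 0.068
```

```bash
python3 chk.py j; python3 - <<'E'
from h import *
im=optics.camera("top")[:,:,::-1].copy();cv2.imwrite("pics/top_j.png",im)
im=cv2.imread("pics/scene_j.png");crop(im,290,220,210,140,3.7,"sjc.png")
E
```

```text
25.975 [ 0.5776 -0.0449  0.2606] [ 0.7426  0.3163 -0.3159] 0.06804929769586153 j6 -0.07727545972363041
[ 1.     -0.0003  0.0005]
pred lip [[338.5165 271.4287]
 [325.3936 272.0351]
 [338.7951 266.3042]
 [325.5322 266.909 ]]
crop 256 204
```

View pics/scene_j.png

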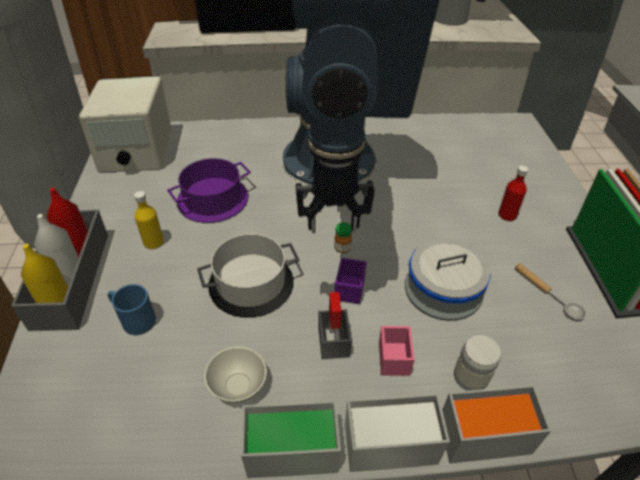

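View pics/sjc.png

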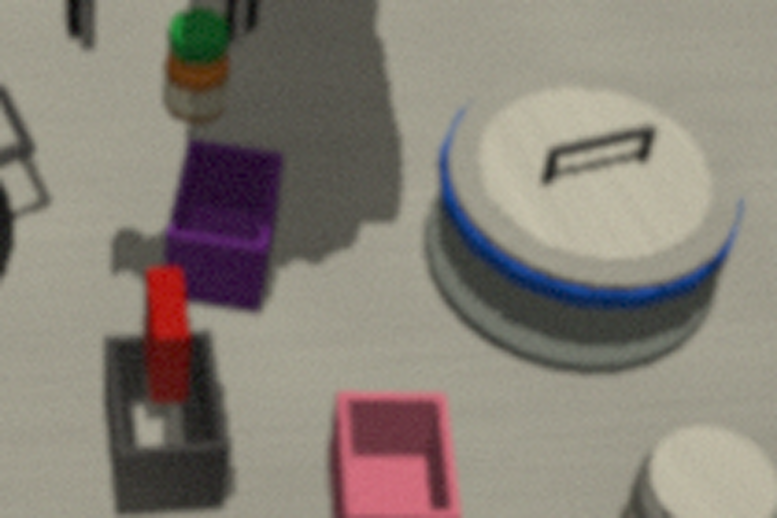

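View pics/wrist_j.png

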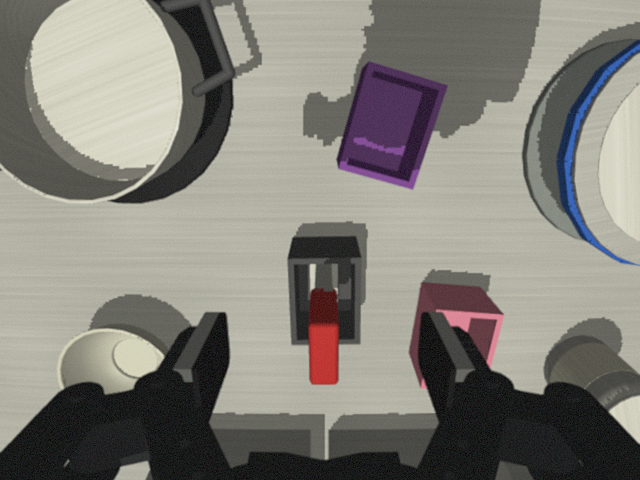

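```bash
python3 - <<'E'
from h import *
import pickle
np.set_printoptions(precision=4,suppress=True)
ps,_=pickle.load(open("scene_j.pkl","rb"))
im=cv2.imread("pics/scene_j.png");crop(im,395,230,105,85,7,"sjc2.png")
b=onz(ps,np.array([(553,152),(652,130)])/3.7+[290,220],.106);print(b,b.mean(0))
im=cv2.imread("pics/top_j.png");crop(im,130,140,110,110,6,"tjc.png")
print(ctrl.sense()["time"])
E
```

```text
[[0.538  0.1957 0.106 ]
 [0.5243 0.2598 0.106 ]] [0.5312 0.2277 0.106 ]
26.125
```

View pics/tjc.png

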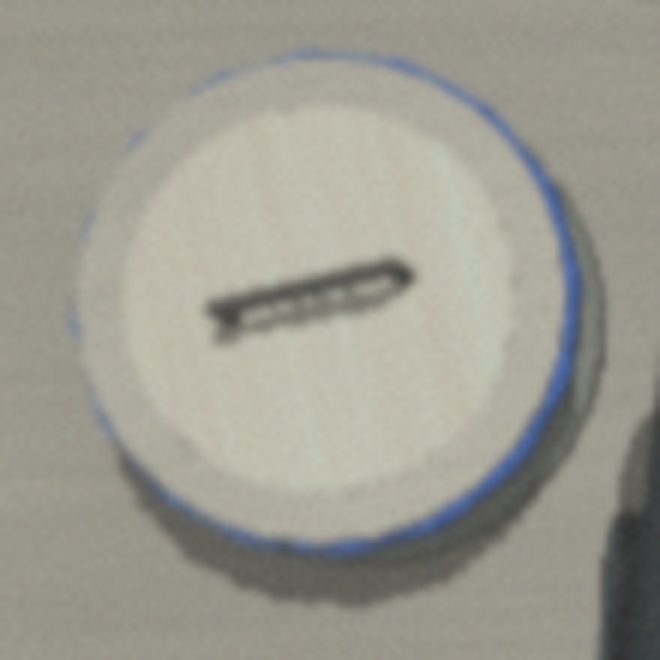

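```bash
python3 -c "
from cell import ctrl
print(ctrl.hand_in())"
```

```text
the job is handed in; nothing more can be done
None
```

I lifted the lid off the pot with the red-handled lifter, set it on the blue stand and unhooked it. The lifter is back upright in its grey holder, and I handed the job in at about 26 s of the 70 s allowed; no verdict came back.

- **Lifting:** The hook went in between the loop's legs without contact force. The lid hung level, adding about 3.2 N (roughly 0.33 kg), and I carried it at up to about 0.2 m/s.
- **Setting down:** I lowered it in about 1 mm steps until the wrist read only the lifter's weight. Then I dropped the hook about 12 mm clear of the bar and drew it straight back; no sideways force showed.
- **Lid on the stand:** In the last pictures the blue rim shows all round the lid, so it sits flat and centred to within about 2–4 mm (limit 8.5 mm). The scene camera put the loop at y = 0.228 m against my 0.224 m for the stand. I put most of that down to that camera, which had already read about 2 mm high in y.
- **Lifter and table:** The lifter stands upright in its holder. I released it at (0.659, -0.045), 2–3 mm from where I measured the holder's axis. The gripper is clear above it, and nothing else on the table looks moved.
- **Rough spot:** Putting the lifter back, I pressed it on the holder floor with about 14 N for a moment. I eased off before letting go.

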